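# Put the mixed-up engine parts back in their own kit trays

### The arm

A 6-joint arm with a two-finger parallel gripper is mounted at the origin on the work surface. World frame = base frame: x ahead of the robot, y to its left, z up, the work surface at z = 0. Lengths are in m, angles in rad, forces in N, time in s.
With the tool pointing down it reaches from about 0.275 to 0.825 m from the base axis. Payload 5.2 kg.
Tool frame: the origin (TCP) lies midway between the tips of the shut fingers; the grasp point (between the pads) lies grip_depth behind it (grip_depth is the distance from the TCP to the grasp point, in m); y points along the fingers, x is the direction in which the jaws open and shut, and the axes are right-handed (so a half turn about y gives the same grasp; the last joint's range is limited). The gripper opens to 93 mm and grips with 3 to 60 N. Pads are 15 mm wide; open, the fingers measure 128 mm over their backs; the gripper's body (75 mm by 188 mm) begins 65 mm behind the grasp point.
Start: joints at [-1.459, 0.259, 1.535, -0, 1.348, -0.203], TCP at [0.17, -0.523, 0.219] pointing down, gripper open.
Joint ranges: [-3.14, 3.14], [-0.91, 2.08], [0.19, 2.58], [-1.22, 4.36], [0.22, 2.71], [-3.12, 3.12]. Speed limits (rad/s): [2.57, 2.57, 3.14, 3.14, 3.14, 3.14].

### API

Orientations are given as a rotation vector (axis times angle).
In Python, from cell import read_state, camera, get_calibration, finish_job, grip_depth gives the robot as it stands.
- The arm moves only by the shell command python3 -m pendant 'ROWS'. ROWS is JSON, a list of rows, each an object of numbers: "ax", "ay", "az": the turn, a rotation vector about the tool's x, y, z in degrees; "x", "y", "z": the shift along the tool's x, y, z in mm; "gripper": the opening, from 0 (shut) to 1 (fully open). A call has 1 to 12 rows; each row is the pose to reach, as a shift and turn from the pose commanded when the call began, along the tool's axes at that moment; what a row does not reach only later rows make up. A row lasts 1/12 s, in which the tool goes at most 41.7 mm and 7.16 degrees, less where a joint would pass 70% of its speed; a pose out of reach is approached as far as the arm can. A call with a gripper value outside its range is refused whole. The fingers move at their own pace and stop on an object; the grip force is fixed at half the most. Time passes only in rows, so rows that repeat a pose let the fingers close. It gives the time, the measured TCP pose, the force and the opening at its end, in the units of the state.
- read_state(): the state, without advancing time (a new reading comes with each control period).
- camera(name): name is "side" or "top" or "wrist"; returns the picture (400x640x3 uint8, blue, green, red); there is no depth.
- get_calibration(name): a dict with "fx", "fy", "cx", "cy" (pixels), "R" (3x3) and "t" (3): a world point X has camera coordinates R X + t. Camera axes: x right, y down, z forward; pixel columns grow to the right and rows downward; lengths in m; the calibration is good to about 2 mm. A picture is of the moment at which its call begins: read the wrist's pose just before it. get_calibration takes no time and is no camera call; for the wrist camera it gives the pose at the moment of the call.
- finish_job(): hands the job in, once; it reports no verdict.
The state is a dict: "t": time; "joint_positions": joint angles; "dq": joint speeds; "joint_efforts": joint torques, N m; "tool_pos": TCP position; "tcp_rot": TCP orientation; "ft_force": force on the tool from outside, world axes, zero at the start; "torque": the same for the moment, N m; "grip_width": finger opening in m.
Only numpy, scipy, OpenCV 4.12 (cv2) and the standard library are available. Lean on these libraries where they do the work, as an engineer would, in place of code of your own. Each camera call takes 0.05 s, during which the arm holds its last target.

### The job

Three parts have been put back in the wrong kit trays: return each to the tray that holds the part it is fitted to, the piston with the connecting rod, the valve spring with the valve and the gear with the splined shaft (the empty spare tray is there to park a part on the way). Stand each part the way up it is now, in the middle of the tray's large compartment, and set it down gently, without dropping it or tipping it over. Do not disturb the socket, the bolt and the bush standing between the trays.

Things in the scene. Friction and masses are not known exactly. Their poses are not given: they have to be found in the camera images.
- piston_c (a point): Loose aluminium piston standing crown up: a round barrel 58 mm in diameter and 58 mm tall with three ring grooves near the top and a shallow dark bowl in the flat crown, about 240 g. This point is its centre, half-way up; z is its axis.
- spring_c (a point): Loose steel valve spring standing on end: a coil 36 mm in outside diameter and 54 mm tall, rigid here, about 100 g. This point is its centre, half-way up; z is its axis.
- gear_c (a point): Loose steel spur gear lying flat: 58 mm over the teeth, 32 mm thick, with a 25 mm splined hole through the middle, about 420 g. This point is its centre, half-way up; z is its axis.
- tray_rod: Fixed steel tray, 168 x 140 mm, 2 mm walls, 13 mm high, rubber floor at 3 mm; a low wall splits it into a large compartment, 110 (x) by 136 mm (y), and a narrow one, 52 by 136 mm, on its +x side. Origin: underside (bench level) below the middle of the large one; z up; yaw within 0.2 rad of the world. In the narrow one: a flat-lying connecting rod (bar with a big and a small ring end), top at 22 mm.
- tray_valve: Fixed steel tray, 168 x 140 mm, 2 mm walls, 13 mm high, rubber floor at 3 mm; a low wall splits it into a large compartment, 110 (x) by 136 mm (y), and a narrow one, 52 by 136 mm, on its +x side. Origin: underside (bench level) below the middle of the large one; z up; yaw within 0.2 rad of the world. In the narrow one: a lying valve (thin stem, 36 mm mushroom head), top at 40 mm.
- tray_shaft: Fixed steel tray, 168 x 140 mm, 2 mm walls, 13 mm high, rubber floor at 3 mm; a low wall splits it into a large compartment, 110 (x) by 136 mm (y), and a narrow one, 52 by 136 mm, on its +x side. Origin: underside (bench level) below the middle of the large one; z up; yaw within 0.2 rad of the world. In the narrow one: a lying stepped, splined steel shaft, top at 36 mm.
- tray_spare: Fixed steel tray, 168 x 140 mm, 2 mm walls, 13 mm high, rubber floor at 3 mm; a low wall splits it into a large compartment, 110 (x) by 136 mm (y), and a narrow one, 52 by 136 mm, on its +x side. Origin: underside (bench level) below the middle of the large one; z up; yaw within 0.2 rad of the world. In the narrow one: nothing; the spare tray, both compartments empty.
- socket_c (a point): Bystander: a steel socket standing on the bench between trays, 26 mm in diameter, 45 mm tall. This point is its centre.
- bolt_c (a point): Bystander: a steel bolt standing on its hexagon head on the bench between trays, head 27 mm wide, 55 mm tall. This point is half-way up.
- bush_c (a point): Bystander: a small flanged brass bush standing on the bench between trays, 31 mm in diameter at its foot, 30 mm tall. This point is its centre.
Mind the look-alikes: they are no part of the job. Leave any orange or red look-alike of the part that bears gear_c alone.

How it is judged:
At the end, for the whole second after the job is handed in: Piston in the connecting-rod tray, spring in the valve tray, gear in the shaft tray, each centre within 15 mm (horizontally) of the middle of the large compartment, resting on the tray floor, upright within 0.12 rad, released and at rest (horizontal distance between piston_c and tray_rod below 0.015 m and height (world z) of piston_c below 0.036 m and angle between each of piston_c, spring_c, gear_c's own z axis and vertical below 0.12 rad and linear speed of each of piston, spring, gear below 0.02 m/s and angular speed of each of piston, spring, gear below 0.2 rad/s and contact force between each of piston, spring, gear and the fingers below 0.05 N and horizontal distance between spring_c and tray_valve below 0.015 m and height (world z) of spring_c below 0.034 m and horizontal distance between gear_c and tray_shaft below 0.015 m and height (world z) of gear_c below 0.023 m); the robot touches nothing.
It fails at once if the socket, the bolt or the bush is knocked over or shoved by more than 25 mm (distance of any of socket_c, bolt_c, bush_c from where it was at the start of the episode above 0.025 m).
It fails at once if a part is tipped over (more than about 45 degrees) (angle between any of piston_c, spring_c, gear_c's own z axis and vertical above 0.8 rad).
It fails at once if a part is dropped (falls free of the fingers faster than 0.7 m/s, a fall of about 25 mm) ((contact force between piston and the fingers below 0.01 N and linear speed of piston above 0.7 m/s) or (contact force between spring and the fingers below 0.01 N and linear speed of spring above 0.7 m/s) or (contact force between gear and the fingers below 0.01 N and linear speed of gear above 0.7 m/s)).
It also fails if it takes over 112 s, if anything falls off the work surface, if the arm or the gripper's body presses on something with over 40 N, if the wrist force passes 120 N, or if a joint passes its speed limit or range.

## Working session

There is one attempt and no reset: what is moved stays moved. The work goes in short steps, Python scripts to look and compute and a shell command to move; the robot and the scene stay as the last step left them, time stands still between calls to the robot, and variables do not carry over. Pictures are saved under pics/ and viewed, and the job is handed in when it is done.

```bash
ls; mkdir -p pics; python3 - <<'E'
from cell import *
import cv2
s=read_state();print(s, grip_depth if not callable(grip_depth) else grip_depth())
for n in("side","top","wrist"):
    c=get_calibration(n);print(n,c)
    cv2.imwrite(f"pics/{n}0.png",camera(n))
E
```

```text
pics
{'t': 0.0, 'joint_positions': array([-1.45879096e+00,  2.59330155e-01,  1.53606520e+00, -8.67953612e-06,
        1.34798963e+00, -2.02804638e-01]), 'dq': array([-7.69775970e-07,  5.85927568e-04, -8.31255367e-04,  1.03288349e-03,
       -1.05793828e-03,  6.55291428e-04]), 'joint_efforts': array([-4.94253491e-04, -4.37307966e+01, -2.84008276e+01,  7.17885769e-02,
        4.14069928e-02, -1.20112782e-04]), 'tool_pos': array([ 0.17025526, -0.52241961,  0.2178318 ]), 'tcp_rot': array([-1.34048712,  0.97505286, -0.97303886]), 'ft_force': array([-0.9542168 ,  0.16685914,  0.95229337]), 'torque': array([-0.03599152, -0.02430907, -0.00496248]), 'grip_width': 0.09266787964451706} 0.0188
side {'fx': 374.1036585832647, 'fy': 374.1036585832647, 'cx': 319.69068306254457, 'cy': 200.95687312496563, 'R': array([[-0.81890355, -0.57391937, -0.00367953],
       [-0.32164395,  0.46423227, -0.82524758],
       [ 0.47533373, -0.67461467, -0.56475915]]), 't': array([0.37180438, 0.17007099, 0.70585006])}
top {'fx': 390.97793152876693, 'fy': 390.97793152876693, 'cx': 319.65699250969453, 'cy': 195.87378824157912, 'R': array([[-0.11064444, -0.99385591, -0.00287141],
       [-0.97185912,  0.10879921, -0.20893203],
       [ 0.20796074, -0.02032656, -0.97792595]]), 't': array([0.04741084, 0.44854832, 1.04598697])}
wrist {'fx': 351.0498286441005, 'fy': 351.0498286441005, 'cx': 316.3477575908283, 'cy': 200.17247555636334, 'R': array([[ 0.30875794, -0.95113924, -0.00163848],
       [-0.92260284, -0.2999124 ,  0.24260371],
       [-0.23124131, -0.07339416, -0.97012409]]), 't': array([-0.5484406 , -0.02780127,  0.38953649])}
```

View pics/top0.png

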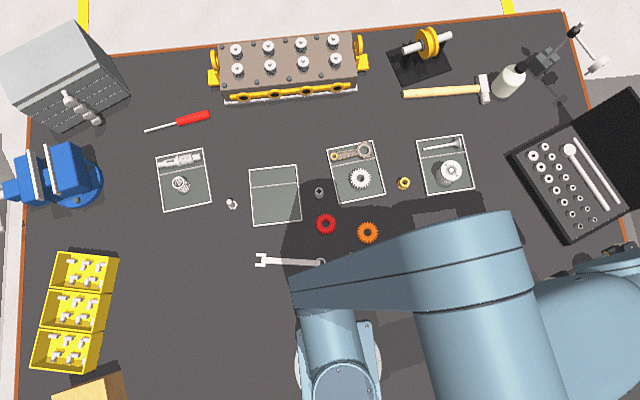

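View pics/side0.png

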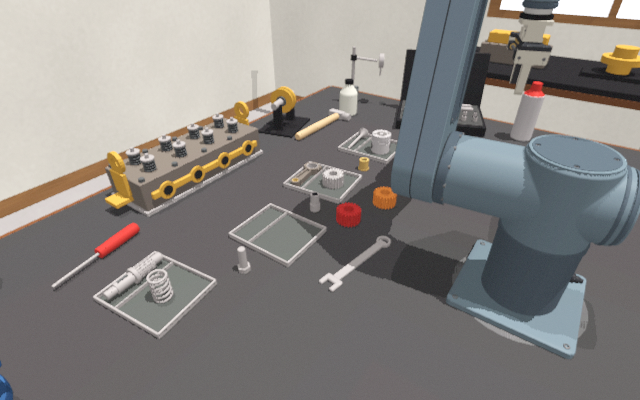

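View pics/wrist0.png

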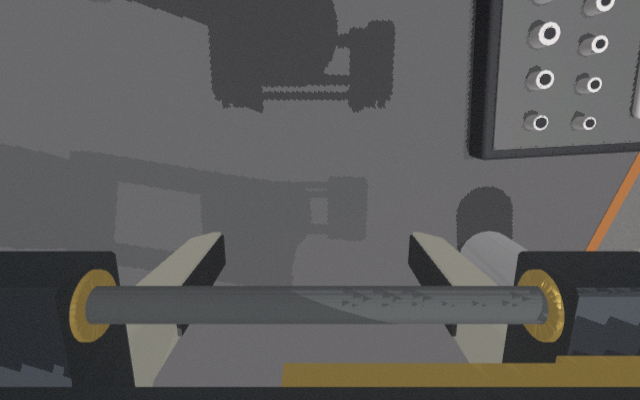

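The top view shows the trays left to right: shaft with the spring (183,180), empty spare (275,195), rod with the gear (360,178), valve with the piston (450,170). The bolt is at (232,204), the socket at (319,193) and the bush at (404,183). Next I measure them.

```bash
cat > h.py <<'E'
import numpy as np, cv2
from cell import *
from scipy.spatial.transform import Rotation as Ro
def ray(n,uv,z,c=None):
    c=c or get_calibration(n); R=np.array(c['R']);t=np.array(c['t'])
    d=R.T@np.array([(uv[0]-c['cx'])/c['fx'],(uv[1]-c['cy'])/c['fy'],1]);o=-R.T@t
    return o+d*(z-o[2])/d[2]
def proj(n,X,c=None):
    c=c or get_calibration(n);p=np.array(c['R'])@X+np.array(c['t'])
    return np.array([c['fx']*p[0]/p[2]+c['cx'],c['fy']*p[1]/p[2]+c['cy']])
E
python3 - <<'E'
from h import *
s=read_state();print(np.round(Ro.from_rotvec(s['tcp_rot']).as_matrix(),3))
im=cv2.imread('pics/top0.png')
cr=im[120:240,140:490]
cv2.imwrite('pics/topcrop.png',cv2.resize(cr[:,:180],None,fx=4.4,fy=4.4,interpolation=cv2.INTER_CUBIC))
cv2.imwrite('pics/topcrop2.png',cv2.resize(cr[:,170:],None,fx=4.4,fy=4.4,interpolation=cv2.INTER_CUBIC))
hsv=cv2.cvtColor(im,cv2.COLOR_BGR2HSV)
for T in (110,130,150):
  m=((hsv[...,2]>T)&(hsv[...,1]<60)).astype(np.uint8)
  cs,_=cv2.findContours(m,cv2.RETR_EXTERNAL,cv2.CHAIN_APPROX_NONE)
  for c in cs:
    x,y,w,h=cv2.boundingRect(c)
    if 100<y<240 and 140<x<490 and w*h>40 : 
      r=cv2.minAreaRect(c); pts=cv2.boxPoints(r)
      P=np.array([ray('top',p,.013)[:2] for p in pts]); 
      e=[P[1]-P[0],P[2]-P[1]]
      print(T,(x,y,w,h),P.mean(0).round(4),[round(np.linalg.norm(v),4) for v in e],[round(np.degrees(np.arctan2(v[1],v[0])),1) for v in e])
E
```

```text
[[ 0.31  -0.     0.951]
 [-0.951  0.001  0.31 ]
 [-0.001 -1.     0.   ]]
110 (289, 210, 246, 190) [ 0.1234 -0.2133] [np.float64(0.7414), np.float64(0.3896)] [np.float64(-76.2), np.float64(-171.5)]
110 (226, 199, 12, 11) [0.4629 0.2512] [np.float64(0.0317), np.float64(0.0293)] [np.float64(-96.4), np.float64(176.2)]
110 (315, 187, 8, 11) [ 0.4702 -0.0013] [np.float64(0.0203), np.float64(0.0296)] [np.float64(-96.4), np.float64(173.6)]
110 (248, 164, 55, 63) [0.477  0.1254] [np.float64(0.1468), np.float64(0.1751)] [np.float64(-91.0), np.float64(179.3)]
110 (155, 147, 58, 66) [0.5524 0.3877] [np.float64(0.1485), np.float64(0.1796)] [np.float64(-86.6), np.float64(-174.1)]
110 (326, 139, 61, 66) [ 0.5208 -0.1173] [np.float64(0.1481), np.float64(0.176)] [np.float64(-82.8), np.float64(-175.6)]
110 (416, 134, 60, 63) [ 0.5129 -0.3807] [np.float64(0.1494), np.float64(0.182)] [np.float64(-83.9), np.float64(-179.3)]
110 (144, 121, 32, 12) [0.7234 0.451 ] [np.float64(0.0969), np.float64(0.0096)] [np.float64(-80.1), np.float64(-168.1)]
130 (401, 210, 121, 61) [ 0.2898 -0.3852] [np.float64(0.3321), 
[... 1162 characters left out ...]
1) [0.446  0.0857] [np.float64(0.092), np.float64(0.0184)] [np.float64(-20.4), np.float64(-112.0)]
150 (248, 164, 54, 63) [0.477  0.1255] [np.float64(0.1446), np.float64(0.1753)] [np.float64(-91.4), np.float64(178.9)]
150 (155, 147, 57, 66) [0.5522 0.3884] [np.float64(0.1492), np.float64(0.1756)] [np.float64(-85.1), np.float64(-172.8)]
150 (326, 140, 61, 64) [ 0.5206 -0.1173] [np.float64(0.1474), np.float64(0.1745)] [np.float64(-83.0), np.float64(-175.8)]
150 (416, 134, 60, 62) [ 0.5132 -0.3806] [np.float64(0.1483), np.float64(0.1804)] [np.float64(-83.9), np.float64(-179.3)]
150 (144, 122, 32, 11) [0.7231 0.451 ] [np.float64(0.0953), np.float64(0.008)] [np.float64(-79.6), np.float64(-167.7)]
```

View pics/topcrop.png

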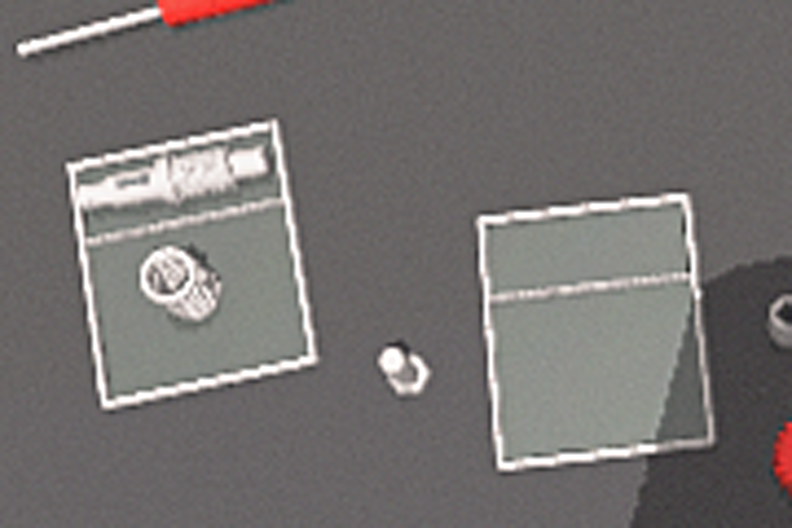

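View pics/topcrop2.png

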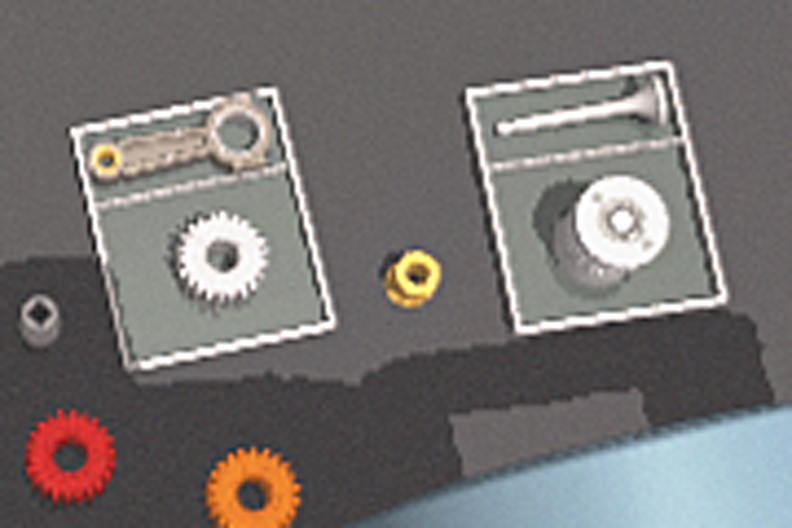

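```bash
python3 - <<'E'
from h import *
def px(p,o): return (np.array(p)+.5)/4.4-.5+np.array([o,120])
T={'shaft':(140,[(69,163),(276,122),(316,362),(104,407)]),'spare':(140,[(480,217),(687,196),(713,442),(501,468)]),
'rod':(310,[(72,130),(278,92),(333,325),(128,368)]),'valve':(310,[(466,92),(670,62),(725,299),(516,333)])}
L=np.array([(.111,.07),(.111,-.07),(-.057,-.07),(-.057,.07)])
for k,(o,c) in T.items():
    P=np.array([ray('top',px(p,o),.013)[:2] for p in c])
    Lc=L-L.mean(0);Pc=P-P.mean(0);a=np.arctan2((Lc[:,0]*Pc[:,1]-Lc[:,1]*Pc[:,0]).sum(),(Lc*Pc).sum())
    R=np.array([[np.cos(a),-np.sin(a)],[np.sin(a),np.cos(a)]]);org=P.mean(0)-R@L.mean(0)
    res=P-(L@R.T+org)
    print(k,org.round(4),'yaw',a.round(3),'res mm',(res*1e3).round(1).tolist())
for k,o,p,z in [('spring',140,(167,274),.057),('gear',310,(222,257),.035),('piston',310,(622,221),.061),('bolt',140,(393,358),.055),('socket',310,(38,314),.045),('bush',310,(417,273),.03)]:
    print(k,ray('top',px(p,o),z).round(4))
E
```

```text
shaft [0.5256 0.3841] yaw 0.105 res mm [[1.4, 0.6], [0.1, 0.2], [-0.9, -0.2], [-0.7, -0.6]]
spare [0.4503 0.1246] yaw 0.004 res mm [[0.8, -0.7], [-0.7, 0.8], [0.5, 1.0], [-0.6, -1.2]]
rod [ 0.4931 -0.1187] yaw 0.092 res mm [[-0.3, 1.1], [-1.9, -1.0], [1.5, 1.0], [0.8, -1.2]]
valve [ 0.4861 -0.3796] yaw 0.038 res mm [[-0.4, 0.0], [0.0, -1.0], [1.1, 0.2], [-0.8, 0.8]]
spring [0.533  0.3879 0.057 ]
gear [ 0.4927 -0.1234  0.035 ]
piston [ 0.4813 -0.3758  0.061 ]
bolt [0.463 0.249 0.055]
socket [ 4.66e-01 -3.00e-04  4.50e-02]
bush [ 0.4691 -0.2487  0.03  ]
```

```bash
cat > go.py <<'E'
import sys
from h import *
x,y,z,yaw=map(float,sys.argv[1:5])
s=read_state();R=Ro.from_rotvec(s['tcp_rot']);p=s['tool_pos']
a=np.radians(-90+yaw)
Rt=np.array([[np.cos(a),0,-np.sin(a)],[np.sin(a),0,np.cos(a)],[0,-1,0]])
X=Rt[:,0];Y=np.array([0,0,-1.]);Rt=np.c_[X,Y,np.cross(X,Y)]
d=R.inv().apply(np.array([x,y,z])-p)*1e3
rv=(R.inv()*Ro.from_matrix(Rt)).as_rotvec(degrees=True)
print('t',round(s['t'],2),'pos',p.round(4),'shift mm',d.round(1),np.linalg.norm(d).round(),'turn',rv.round(2),'w',round(s['grip_width'],4),'F',np.round(s['ft_force'],1),'q',np.round(s['joint_positions'],2))
E
python3 go.py .4813 -.3758 .15 2
```

```text
t 0.15 pos [ 0.1703 -0.5226  0.2181] shift mm [-43.2  68.2 341.2] 351.0 turn [-1.000e-02  1.604e+01 -8.000e-02] w 0.0928 F [-0.3 -0.5  0.4] q [-1.46  0.26  1.54  0.    1.35 -0.2 ]
```

```bash
python3 -m pendant '[{"x":-5,"y":8,"z":40,"ay":6},{"x":-10,"y":15,"z":78,"ay":12},{"x":-15,"y":23,"z":115,"ay":16},{"x":-20,"y":31,"z":152,"ay":16},{"x":-24,"y":38,"z":190,"ay":16},{"x":-29,"y":46,"z":228,"ay":16},{"x":-34,"y":53,"z":266,"ay":16},{"x":-38,"y":60,"z":304,"ay":16},{"x":-41,"y":65,"z":327,"ay":16},{"x":-43,"y":68,"z":341,"ay":16},{"x":-43,"y":68,"z":341,"ay":16}]'; python3 go.py .4813 -.3758 .04 2; python3 - <<'E'
from h import *
cv2.imwrite('pics/w1.png',camera('wrist'))
c=get_calibration('wrist');print(proj('wrist',np.array([.4813,-.3758,.061]),c))
E
```

```text
t 0.15 pos [ 0.1703 -0.5226  0.2181] shift mm [-43.  178.2 341.1] 387.0 turn [-1.000e-02  1.604e+01 -8.000e-02] w 0.0928 F [-0.3 -0.5  0.4] q [-1.46  0.26  1.54  0.    1.35 -0.2 ]
[ 255.55729721 -289.75298929]$[0]: bad value
```

View pics/w1.png

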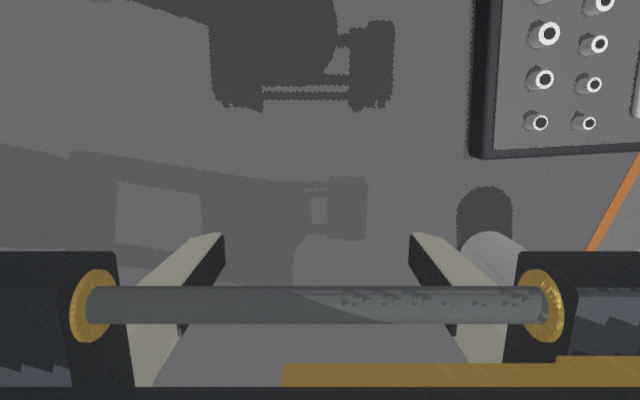

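The picture has not changed because the call was refused: every row needs all its keys.

```bash
python3 -m pendant '[{"ax":0,"ay":6,"az":0,"x":-5,"y":8,"z":40,"gripper":1},{"ax":0,"ay":12,"az":0,"x":-10,"y":15,"z":78,"gripper":1},{"ax":0,"ay":16,"az":0,"x":-15,"y":23,"z":115,"gripper":1},{"ax":0,"ay":16,"az":0,"x":-20,"y":31,"z":152,"gripper":1},{"ax":0,"ay":16,"az":0,"x":-24,"y":38,"z":190,"gripper":1},{"ax":0,"ay":16,"az":0,"x":-29,"y":46,"z":228,"gripper":1},{"ax":0,"ay":16,"az":0,"x":-34,"y":53,"z":266,"gripper":1},{"ax":0,"ay":16,"az":0,"x":-38,"y":60,"z":304,"gripper":1},{"ax":0,"ay":16,"az":0,"x":-41,"y":65,"z":327,"gripper":1},{"ax":0,"ay":16,"az":0,"x":-43,"y":68,"z":341,"gripper":1},{"ax":0,"ay":16,"az":0,"x":-43,"y":68,"z":341,"gripper":1}]'; python3 go.py .4813 -.3758 .04 2; python3 - <<'E'
from h import *
c=get_calibration('wrist');cv2.imwrite('pics/w2.png',camera('wrist'))
print(proj('wrist',np.array([.4813,-.3758,.061]),c))
E
```

```text
t: 1.12
tool_pos: [0.483, -0.3745, 0.1495]
tcp_rot: [-1.227, 1.182, -1.179]
ft_force: [-0.2, -0.1, 0.1]
grip_width: 0.0932
t 1.12 pos [ 0.483  -0.3745  0.1495] shift mm [  1.4 109.5  -1.7] 109.0 turn [ 0.04  0.22 -0.1 ] w 0.0932 F [-0.2 -0.1  0.1] q [-0.84  0.42  1.48  0.    1.25  0.69]
[319.11232388 206.41086955]
```

View pics/w2.png

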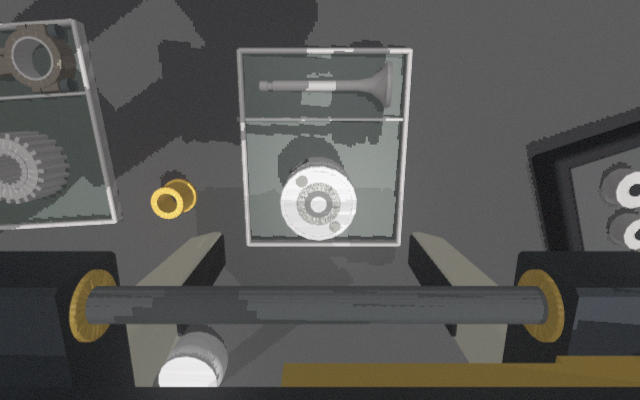

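The crown is at (318,203), against (319,206) predicted, which agrees. There is also an unknown white cylinder at the bottom left (190,375), so I check whether it is in the way.

```bash
python3 - <<'E'
from h import *
c=get_calibration('wrist')
print('cam',-np.array(c['R']).T@np.array(c['t']))
for z in (0,.05,.1,.15): print(z,ray('wrist',(188,375),z,c).round(3), ray('side',(530,85),z).round(3),ray('side',(522,140),z).round(3))
cv2.imwrite('pics/s1.png',camera('side'));cv2.imwrite('pics/t1.png',camera('top'))
E
```

```text
cam [ 0.5485061  -0.37279539  0.31570716]
0 [ 0.273 -0.246  0.   ] [ 0.223 -1.372  0.   ] [ 0.13  -0.715  0.   ]
0.05 [ 0.317 -0.266  0.05 ] [ 0.204 -1.188  0.05 ] [ 0.12  -0.592  0.05 ]
0.1 [ 0.36  -0.286  0.1  ] [ 0.186 -1.005  0.1  ] [ 0.11 -0.47  0.1 ]
0.15 [ 0.404 -0.306  0.15 ] [ 0.168 -0.822  0.15 ] [ 0.1   -0.347  0.15 ]
```

View pics/s1.png

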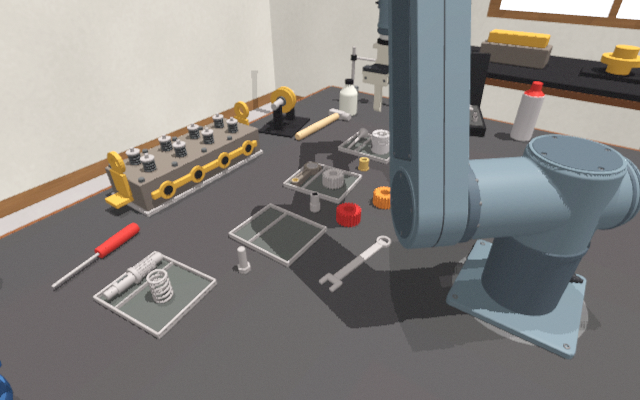

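View pics/t1.png

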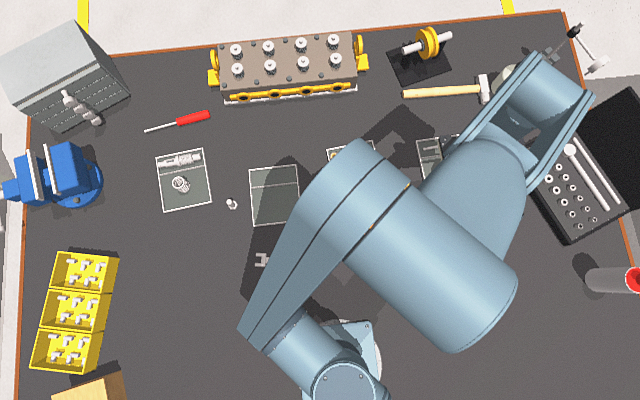

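Side and top views: the trays and bystanders are untouched. The white cylinder lies well off to the robot side of my path (x≈0.3), so I stay clear of it. Now I lower onto the piston.

```bash
python3 -m pendant '[{"ax":0,"ay":0,"az":0,"x":1,"y":25,"z":-2,"gripper":0.92},{"ax":0,"ay":0,"az":0,"x":1,"y":55,"z":-2,"gripper":0.92},{"ax":0,"ay":0,"az":0,"x":1,"y":85,"z":-2,"gripper":0.92},{"ax":0,"ay":0,"az":0,"x":1,"y":110,"z":-2,"gripper":0.92},{"ax":0,"ay":0,"az":0,"x":1,"y":123,"z":-2,"gripper":0.92},{"ax":0,"ay":0,"az":0,"x":1,"y":129,"z":-2,"gripper":0.92},{"ax":0,"ay":0,"az":0,"x":1,"y":129,"z":-2,"gripper":0.92}]'; python3 - <<'E'
from h import *
c=get_calibration('wrist');cv2.imwrite('pics/w3.png',camera('wrist'))
E
```

```text
t: 1.85
tool_pos: [0.4774, -0.3781, 0.0207]
tcp_rot: [-1.225, 1.187, -1.183]
ft_force: [-0.6, -0.3, -0.3]
grip_width: 0.0857
```

View pics/w3.png

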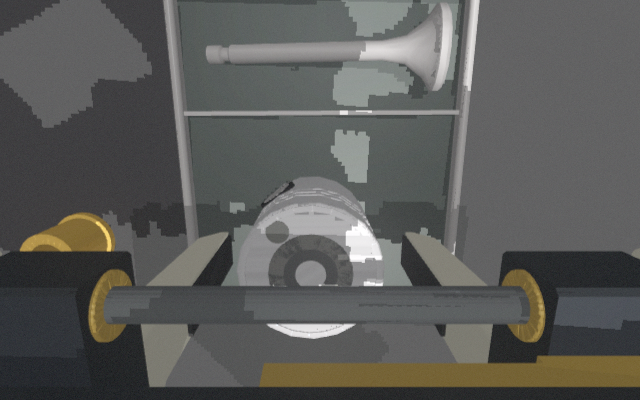

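The piston sits between the fingers (centre ≈(311,270)), slightly left of and ahead of the middle. I correct that and close.

```bash
python3 -m pendant '[{"ax":0,"ay":0,"az":0,"x":-2,"y":0,"z":4,"gripper":0.9},{"ax":0,"ay":0,"az":0,"x":-2,"y":0,"z":4,"gripper":0.9},{"ax":0,"ay":0,"az":0,"x":-2,"y":0,"z":4,"gripper":0.5},{"ax":0,"ay":0,"az":0,"x":-2,"y":0,"z":4,"gripper":0.5},{"ax":0,"ay":0,"az":0,"x":-2,"y":0,"z":4,"gripper":0.5},{"ax":0,"ay":0,"az":0,"x":-2,"y":0,"z":4,"gripper":0.5},{"ax":0,"ay":0,"az":0,"x":-2,"y":0,"z":4,"gripper":0.5}]'; python3 go.py .4813 -.3758 .15 2
```

```text
t: 2.48
tool_pos: [0.4833, -0.3755, 0.0219]
tcp_rot: [-1.226, 1.183, -1.183]
ft_force: [0.7, 0.2, 1.4]
grip_width: 0.0577
t 2.48 pos [ 0.4833 -0.3755  0.0219] shift mm [   0.3 -128.1   -2. ] 128.0 turn [-0.01  0.04  0.02] w 0.0577 F [0.7 0.2 1.4] q [-0.84  0.55  1.61 -0.    0.98  0.69]
```

```bash
python3 -m pendant '[{"ax":0,"ay":0,"az":0,"x":0,"y":-6,"z":0,"gripper":0.4},{"ax":0,"ay":0,"az":0,"x":0,"y":-18,"z":0,"gripper":0.4},{"ax":0,"ay":0,"az":0,"x":0,"y":-36,"z":0,"gripper":0.4},{"ax":0,"ay":0,"az":0,"x":0,"y":-60,"z":0,"gripper":0.4},{"ax":0,"ay":0,"az":0,"x":0,"y":-84,"z":0,"gripper":0.4},{"ax":0,"ay":0,"az":0,"x":0,"y":-102,"z":0,"gripper":0.4},{"ax":0,"ay":0,"az":0,"x":0,"y":-112,"z":0,"gripper":0.4},{"ax":0,"ay":0,"az":0,"x":0,"y":-112,"z":0,"gripper":0.4}]'; python3 go.py .4503 .1246 .132 0;python3 - <<'E'
from h import *
cv2.imwrite('pics/w4.png',camera('wrist'))
E
```

```text
t: 3.15
tool_pos: [0.4844, -0.3767, 0.1371]
tcp_rot: [-1.226, 1.178, -1.188]
ft_force: [1.0, 0.3, -2.5]
grip_width: 0.0575
t 3.15 pos [ 0.4844 -0.3767  0.1371] shift mm [-502.2    2.8  -16.3] 502.0 turn [-0.21  2.04  0.24] w 0.0575 F [ 1.   0.3 -2.5] q [-0.84  0.43  1.49  0.    1.21  0.69]
```

View pics/w4.png

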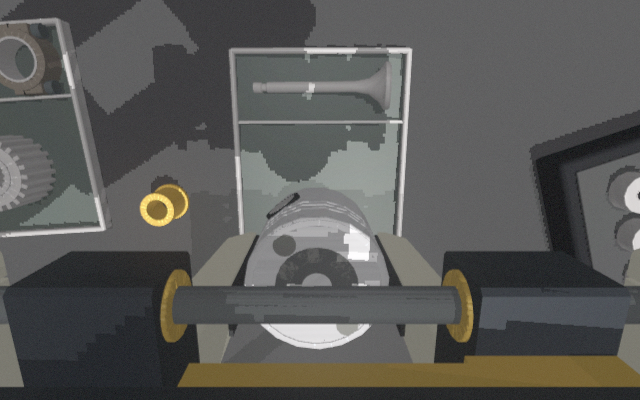

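The piston hangs upright between the fingers. Now I carry it to the spare tray.

```bash
python3 -m pendant '[{"ax":0,"ay":0,"az":0,"x":-10,"y":0,"z":0,"gripper":0.4},{"ax":0,"ay":0,"az":0,"x":-30,"y":0,"z":-1,"gripper":0.4},{"ax":0,"ay":0,"az":0,"x":-60,"y":0,"z":-2,"gripper":0.4},{"ax":0,"ay":0,"az":0,"x":-95,"y":0,"z":-3,"gripper":0.4},{"ax":0,"ay":0,"az":0,"x":-130,"y":0,"z":-4,"gripper":0.4},{"ax":0,"ay":0,"az":0,"x":-165,"y":0,"z":-5,"gripper":0.4},{"ax":0,"ay":0,"az":0,"x":-200,"y":0,"z":-6,"gripper":0.4},{"ax":0,"ay":0,"az":0,"x":-235,"y":0,"z":-8,"gripper":0.4},{"ax":0,"ay":0,"az":0,"x":-270,"y":0,"z":-9,"gripper":0.4},{"ax":0,"ay":0,"az":0,"x":-305,"y":0,"z":-10,"gripper":0.4},{"ax":0,"ay":0,"az":0,"x":-340,"y":0,"z":-11,"gripper":0.4},{"ax":0,"ay":0,"az":0,"x":-370,"y":0,"z":-12,"gripper":0.4}]'; python3 go.py .4503 .1246 .132 0
```

```text
t: 4.2
tool_pos: [0.4557, -0.0031, 0.1321]
tcp_rot: [-1.227, 1.186, -1.18]
ft_force: [1.1, 0.4, -2.4]
grip_width: 0.0575
t 4.2 pos [ 0.4557 -0.0031  0.1321] shift mm [-127.8    0.3   -0.8] 128.0 turn [ 0.2   2.05 -0.09] w 0.0575 F [ 1.1  0.4 -2.4] q [-0.25  0.17  1.87  0.    1.1   1.28]
```

```bash
python3 -m pendant '[{"ax":0,"ay":0,"az":0,"x":-30,"y":0,"z":-1,"gripper":0.4},{"ax":0,"ay":1,"az":0,"x":-65,"y":0,"z":-1,"gripper":0.4},{"ax":0,"ay":2,"az":0,"x":-98,"y":0,"z":-1,"gripper":0.4},{"ax":0,"ay":2,"az":0,"x":-117,"y":0,"z":-1,"gripper":0.4},{"ax":0,"ay":2,"az":0,"x":-126,"y":0,"z":-1,"gripper":0.4},{"ax":0,"ay":2,"az":0,"x":-126,"y":0,"z":-1,"gripper":0.4},{"ax":0,"ay":2,"az":0,"x":-126,"y":0,"z":-1,"gripper":0.4},{"ax":0,"ay":2,"az":0,"x":-126,"y":0,"z":-1,"gripper":0.4}]'; python3 go.py .4503 .1246 .024 0;python3 - <<'E'
from h import *
cv2.imwrite('pics/w5.png',camera('wrist'))
cv2.imwrite('pics/s5.png',camera('side'))
E
```

```text
t: 4.87
tool_pos: [0.4523, 0.1189, 0.1331]
tcp_rot: [-1.211, 1.21, -1.209]
ft_force: [0.7, -0.1, -1.5]
grip_width: 0.0578
t 4.87 pos [0.4523 0.1189 0.1331] shift mm [ -5.8 109.1  -1.9] 109.0 turn [0.06 0.01 0.03] w 0.0578 F [ 0.7 -0.1 -1.5] q [ 0.02  0.19  1.85 -0.    1.1   1.59]
```

View pics/s5.png

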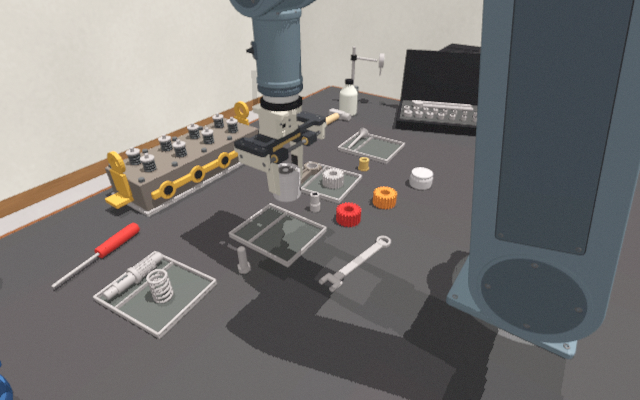

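View pics/w5.png

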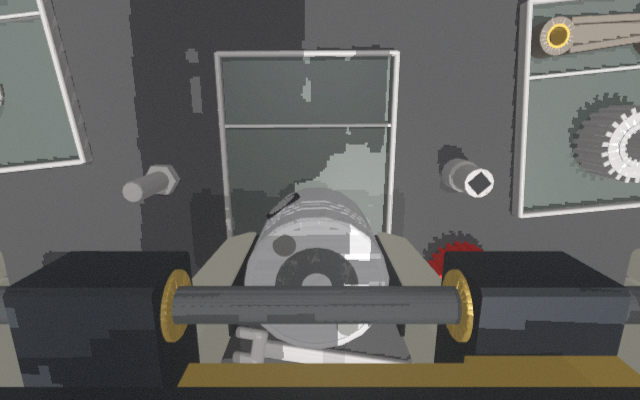

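Side view: the piston is held over the spare tray at (285,185), and the bystanders stand as before. The white object is a low look-alike at (422,178), well away. Lowering.

```bash
python3 -m pendant '[{"ax":0,"ay":0,"az":0,"x":-6,"y":20,"z":-2,"gripper":0.4},{"ax":0,"ay":0,"az":0,"x":-6,"y":45,"z":-2,"gripper":0.4},{"ax":0,"ay":0,"az":0,"x":-6,"y":70,"z":-2,"gripper":0.4},{"ax":0,"ay":0,"az":0,"x":-6,"y":90,"z":-2,"gripper":0.4},{"ax":0,"ay":0,"az":0,"x":-6,"y":100,"z":-2,"gripper":0.4},{"ax":0,"ay":0,"az":0,"x":-6,"y":104,"z":-2,"gripper":0.4},{"ax":0,"ay":0,"az":0,"x":-6,"y":104,"z":-2,"gripper":0.4},{"ax":0,"ay":0,"az":0,"x":-6,"y":104,"z":-2,"gripper":0.4}]'; python3 go.py .4503 .1246 .0215 0
```

```text
t: 5.63
tool_pos: [0.4512, 0.1252, 0.0301]
tcp_rot: [-1.209, 1.209, -1.21]
ft_force: [0.4, -0.1, -2.1]
grip_width: 0.0574
t 5.63 pos [0.4512 0.1252 0.0301] shift mm [ 0.6  8.6 -0.9] 9.0 turn [-0.03 -0.02  0.  ] w 0.0574 F [ 0.4 -0.1 -2.1] q [ 0.03  0.34  1.96 -0.    0.84  1.6 ]
```

```bash
python3 -m pendant '[{"ax":0,"ay":0,"az":0,"x":0,"y":3,"z":0,"gripper":0.4},{"ax":0,"ay":0,"az":0,"x":0,"y":6,"z":0,"gripper":0.4},{"ax":0,"ay":0,"az":0,"x":0,"y":8,"z":0,"gripper":0.4},{"ax":0,"ay":0,"az":0,"x":0,"y":9,"z":0,"gripper":0.4},{"ax":0,"ay":0,"az":0,"x":0,"y":9,"z":0,"gripper":0.4},{"ax":0,"ay":0,"az":0,"x":0,"y":9,"z":0,"gripper":0.4}]'; python3 go.py .4503 .1246 .0215 0
```

```text
t: 6.13
tool_pos: [0.4511, 0.1258, 0.0218]
tcp_rot: [-1.209, 1.207, -1.209]
ft_force: [-2.7, -1.8, 8.7]
grip_width: 0.0576
t 6.13 pos [0.4511 0.1258 0.0218] shift mm [ 1.2  0.3 -0.8] 1.0 turn [-0.08  0.06  0.01] w 0.0576 F [-2.7 -1.8  8.7] q [ 0.03  0.35  1.97 -0.    0.82  1.6 ]
```

Contact is confirmed (8.7 N up). Opening and rising.

```bash
python3 -m pendant '[{"ax":0,"ay":0,"az":0,"x":0,"y":0,"z":0,"gripper":0.7},{"ax":0,"ay":0,"az":0,"x":0,"y":0,"z":0,"gripper":0.85},{"ax":0,"ay":0,"az":0,"x":0,"y":0,"z":0,"gripper":0.85},{"ax":0,"ay":0,"az":0,"x":0,"y":0,"z":0,"gripper":0.85},{"ax":0,"ay":0,"az":0,"x":0,"y":-12,"z":0,"gripper":0.9},{"ax":0,"ay":0,"az":0,"x":0,"y":-40,"z":0,"gripper":0.9},{"ax":0,"ay":0,"az":0,"x":0,"y":-75,"z":0,"gripper":0.9},{"ax":0,"ay":0,"az":0,"x":0,"y":-110,"z":0,"gripper":0.9},{"ax":0,"ay":0,"az":0,"x":0,"y":-120,"z":0,"gripper":0.9},{"ax":0,"ay":0,"az":0,"x":0,"y":-120,"z":0,"gripper":0.9}]'; python3 go.py .533 .3879 .14 6;python3 - <<'E'
from h import *
c=get_calibration('wrist');cv2.imwrite('pics/w6.png',camera('wrist'));print(proj('wrist',np.array([.4511,.1255,.061]),c))
E
```

```text
t: 6.97
tool_pos: [0.4529, 0.1259, 0.1436]
tcp_rot: [-1.204, 1.204, -1.212]
ft_force: [0.5, -0.2, -1.3]
grip_width: 0.0834
t 6.97 pos [0.4529 0.1259 0.1436] shift mm [-261.9    4.2   80.2] 274.0 turn [-0.4  -5.96  0.01] w 0.0834 F [ 0.5 -0.2 -1.3] q [0.03 0.18 1.83 0.   1.12 1.6 ]
[317.92913353 209.36729104]
```

View pics/w6.png

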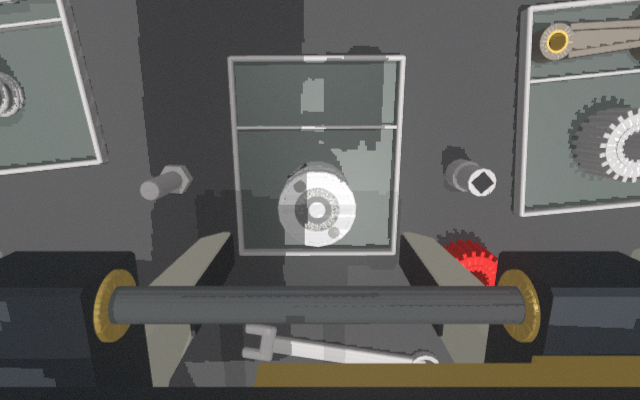

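The piston stands upright in the spare tray, crown at (317,209) as predicted. On to the spring.

```bash
python3 -m pendant '[{"ax":0,"ay":0,"az":0,"x":-25,"y":0,"z":8,"gripper":0.9},{"ax":0,"ay":-2,"az":0,"x":-60,"y":0,"z":18,"gripper":0.9},{"ax":0,"ay":-4,"az":0,"x":-97,"y":1,"z":30,"gripper":0.9},{"ax":0,"ay":-6,"az":0,"x":-135,"y":2,"z":42,"gripper":0.9},{"ax":0,"ay":-6,"az":0,"x":-172,"y":2,"z":53,"gripper":0.9},{"ax":0,"ay":-6,"az":0,"x":-208,"y":2,"z":64,"gripper":0.9},{"ax":0,"ay":-6,"az":0,"x":-240,"y":2,"z":74,"gripper":0.9},{"ax":0,"ay":-6,"az":0,"x":-258,"y":3,"z":79,"gripper":0.9},{"ax":0,"ay":-6,"az":0,"x":-262,"y":3,"z":80,"gripper":0.7},{"ax":0,"ay":-6,"az":0,"x":-262,"y":3,"z":80,"gripper":0.7},{"ax":0,"ay":-6,"az":0,"x":-262,"y":3,"z":80,"gripper":0.7}]'; python3 go.py .533 .3879 .02 6;python3 - <<'E'
from h import *
c=get_calibration('wrist');cv2.imwrite('pics/w7.png',camera('wrist'));print(proj('wrist',np.array([.533,.3879,.057]),c))
E
```

```text
t: 7.93
tool_pos: [0.5292, 0.3867, 0.1353]
tcp_rot: [-1.262, 1.133, -1.131]
ft_force: [0.5, -0.2, -0.2]
grip_width: 0.0684
t 7.93 pos [0.5292 0.3867 0.1353] shift mm [ -1.  115.3   4.3] 115.0 turn [0.22 0.05 0.11] w 0.0684 F [ 0.5 -0.2 -0.2] q [ 0.46  0.51  1.37 -0.    1.27  1.93]
[316.01797143 202.21177602]
```

View pics/w7.png

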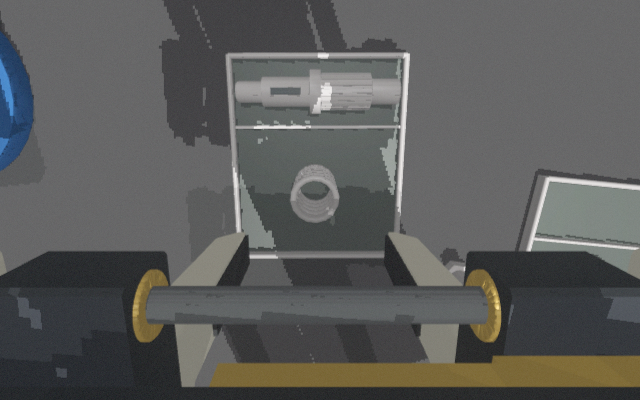

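The spring's top ring is at (315,200), against (316,202) predicted. Descending.

```bash
python3 -m pendant '[{"ax":0,"ay":0,"az":0,"x":-1,"y":25,"z":4,"gripper":0.7},{"ax":0,"ay":0,"az":0,"x":-1,"y":55,"z":4,"gripper":0.7},{"ax":0,"ay":0,"az":0,"x":-1,"y":83,"z":4,"gripper":0.7},{"ax":0,"ay":0,"az":0,"x":-1,"y":103,"z":4,"gripper":0.7},{"ax":0,"ay":0,"az":0,"x":-1,"y":112,"z":4,"gripper":0.7},{"ax":0,"ay":0,"az":0,"x":-1,"y":114,"z":4,"gripper":0.7},{"ax":0,"ay":0,"az":0,"x":-1,"y":114,"z":4,"gripper":0.7},{"ax":0,"ay":0,"az":0,"x":-1,"y":114,"z":4,"gripper":0.7}]'; python3 go.py .533 .3879 .02 6;python3 - <<'E'
from h import *
c=get_calibration('wrist');cv2.imwrite('pics/w8.png',camera('wrist'));print(proj('wrist',np.array([.533,.3879,.057]),c))
E
```

```text
t: 8.65
tool_pos: [0.5354, 0.3893, 0.0253]
tcp_rot: [-1.254, 1.131, -1.132]
ft_force: [0.3, 0.7, 0.4]
grip_width: 0.0648
t 8.65 pos [0.5354 0.3893 0.0253] shift mm [ 1.1  5.3 -2.6] 6.0 turn [-0.13 -0.   -0.05] w 0.0648 F [0.3 0.7 0.4] q [ 0.46  0.62  1.47 -0.    1.05  1.93]
[320.52468496 282.92488712]
```

View pics/w8.png

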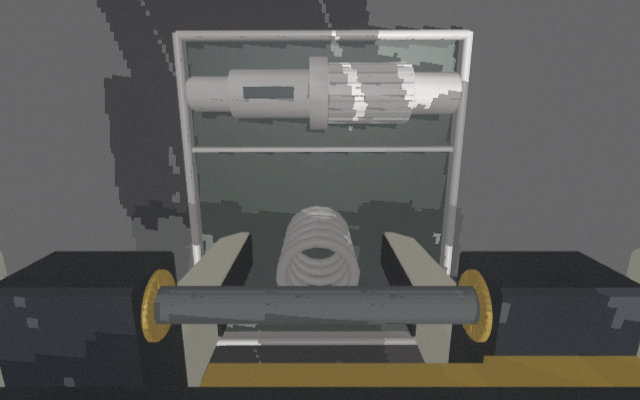

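The spring is centred between the fingers at column 318. Fine correction, then close.

```bash
python3 -m pendant '[{"ax":0,"ay":0,"az":0,"x":1,"y":5,"z":-3,"gripper":0.7},{"ax":0,"ay":0,"az":0,"x":1,"y":5,"z":-3,"gripper":0.7},{"ax":0,"ay":0,"az":0,"x":1,"y":5,"z":-3,"gripper":0.25},{"ax":0,"ay":0,"az":0,"x":1,"y":5,"z":-3,"gripper":0.25},{"ax":0,"ay":0,"az":0,"x":1,"y":5,"z":-3,"gripper":0.25},{"ax":0,"ay":0,"az":0,"x":1,"y":5,"z":-3,"gripper":0.25},{"ax":0,"ay":0,"az":0,"x":1,"y":5,"z":-3,"gripper":0.25},{"ax":0,"ay":0,"az":0,"x":1,"y":5,"z":-3,"gripper":0.25}]'; python3 go.py .533 .3879 .02 6
```

```text
t: 9.37
tool_pos: [0.5315, 0.388, 0.0187]
tcp_rot: [-1.257, 1.131, -1.131]
ft_force: [0.2, 0.3, 0.5]
grip_width: 0.0358
t 9.37 pos [0.5315 0.388  0.0187] shift mm [ 0.3 -1.3  1.5] 2.0 turn [-0.01  0.04 -0.01] w 0.0358 F [0.2 0.3 0.5] q [0.46 0.63 1.48 0.   1.03 1.93]
```

```bash
python3 -m pendant '[{"ax":0,"ay":0,"az":0,"x":0,"y":-6,"z":0,"gripper":0.2},{"ax":0,"ay":0,"az":0,"x":0,"y":-20,"z":0,"gripper":0.2},{"ax":0,"ay":0,"az":0,"x":0,"y":-42,"z":0,"gripper":0.2},{"ax":0,"ay":0,"az":0,"x":0,"y":-68,"z":0,"gripper":0.2},{"ax":0,"ay":0,"az":0,"x":0,"y":-94,"z":0,"gripper":0.2},{"ax":0,"ay":0,"az":0,"x":0,"y":-112,"z":0,"gripper":0.2},{"ax":0,"ay":0,"az":0,"x":0,"y":-120,"z":0,"gripper":0.2},{"ax":0,"ay":0,"az":0,"x":0,"y":-120,"z":0,"gripper":0.2}]'; python3 go.py .4861 -.3796 .14 2
```

```text
t: 10.03
tool_pos: [0.5326, 0.3886, 0.1414]
tcp_rot: [-1.253, 1.129, -1.132]
ft_force: [0.2, 0.7, -0.6]
grip_width: 0.0354
t 10.03 pos [0.5326 0.3886 0.1414] shift mm [ 7.590e+02 -4.000e-01 -1.271e+02] 770.0 turn [-0.25  4.04 -0.1 ] w 0.0354 F [ 0.2  0.7 -0.6] q [ 0.46  0.5   1.36 -0.    1.27  1.93]
```

```bash
python3 -m pendant '[{"ax":0,"ay":0,"az":0,"x":10,"y":0,"z":-2,"gripper":0.2},{"ax":0,"ay":1,"az":0,"x":30,"y":0,"z":-5,"gripper":0.2},{"ax":0,"ay":2,"az":0,"x":60,"y":0,"z":-10,"gripper":0.2},{"ax":0,"ay":3,"az":0,"x":95,"y":0,"z":-16,"gripper":0.2},{"ax":0,"ay":4,"az":0,"x":131,"y":0,"z":-22,"gripper":0.2},{"ax":0,"ay":4,"az":0,"x":167,"y":0,"z":-28,"gripper":0.2},{"ax":0,"ay":4,"az":0,"x":203,"y":0,"z":-34,"gripper":0.2},{"ax":0,"ay":4,"az":0,"x":239,"y":0,"z":-40,"gripper":0.2},{"ax":0,"ay":4,"az":0,"x":275,"y":0,"z":-46,"gripper":0.2},{"ax":0,"ay":4,"az":0,"x":311,"y":0,"z":-52,"gripper":0.2},{"ax":0,"ay":4,"az":0,"x":347,"y":0,"z":-58,"gripper":0.2},{"ax":0,"ay":4,"az":0,"x":380,"y":0,"z":-63,"gripper":0.2}]'; python3 go.py .4861 -.3796 .14 2
```

```text
t: 11.03
tool_pos: [0.5063, 0.0013, 0.1367]
tcp_rot: [-1.228, 1.186, -1.181]
ft_force: [0.2, -1.0, -1.1]
grip_width: 0.0356
t 11.03 pos [0.5063 0.0013 0.1367] shift mm [380.   -3.4 -33.6] 381.0 turn [ 0.22  0.01 -0.03] w 0.0356 F [ 0.2 -1.  -1.1] q [-0.22  0.26  1.75 -0.    1.14  1.32]
```

```bash
python3 -m pendant '[{"ax":0,"ay":0,"az":0,"x":36,"y":-1,"z":-4,"gripper":0.2},{"ax":0,"ay":0,"az":0,"x":72,"y":-2,"z":-8,"gripper":0.2},{"ax":0,"ay":0,"az":0,"x":108,"y":-3,"z":-12,"gripper":0.2},{"ax":0,"ay":0,"az":0,"x":144,"y":-3,"z":-16,"gripper":0.2},{"ax":0,"ay":0,"az":0,"x":180,"y":-3,"z":-20,"gripper":0.2},{"ax":0,"ay":0,"az":0,"x":216,"y":-3,"z":-24,"gripper":0.2},{"ax":0,"ay":0,"az":0,"x":252,"y":-3,"z":-28,"gripper":0.2},{"ax":0,"ay":0,"az":0,"x":288,"y":-3,"z":-31,"gripper":0.2},{"ax":0,"ay":0,"az":0,"x":324,"y":-3,"z":-33,"gripper":0.2},{"ax":0,"ay":0,"az":0,"x":352,"y":-3,"z":-34,"gripper":0.2},{"ax":0,"ay":0,"az":0,"x":372,"y":-3,"z":-34,"gripper":0.2},{"ax":0,"ay":0,"az":0,"x":376,"y":-3,"z":-34,"gripper":0.2}]'; python3 -m pendant '[{"ax":0,"ay":0,"az":0,"x":0,"y":0,"z":0,"gripper":0.2},{"ax":0,"ay":0,"az":0,"x":0,"y":0,"z":0,"gripper":0.2}]'; python3 go.py .4861 -.3796 .0295 2;python3 - <<'E'
from h import *
c=get_calibration('wrist');cv2.imwrite('pics/w9.png',camera('wrist'))
for p in [(.111,.07),(.111,-.07),(-.057,-.07),(-.057,.07)]:
    a=.038;print(proj('wrist',np.array([.4861+p[0]*np.cos(a)-p[1]*np.sin(a),-.3796+p[0]*np.sin(a)+p[1]*np.cos(a),.013]),c).round())
E
```

```text
t: 12.03
tool_pos: [0.4861, -0.3768, 0.1391]
tcp_rot: [-1.225, 1.188, -1.183]
ft_force: [-0.7, 0.6, -0.9]
grip_width: 0.0356
t: 12.2
tool_pos: [0.487, -0.3722, 0.14]
tcp_rot: [-1.225, 1.186, -1.18]
ft_force: [0.4, -0.6, -0.8]
grip_width: 0.0359
t 12.2 pos [ 0.487  -0.3722  0.14  ] shift mm [  7.7 110.5  -0.9] 111.0 turn [ 0.12  0.01 -0.18] w 0.0359 F [ 0.4 -0.6 -0.8] q [-0.83  0.43  1.48  0.    1.23  0.7 ]
[237.  55.]
[417.  54.]
[404. 256.]
[248. 256.]
```

View pics/w9.png

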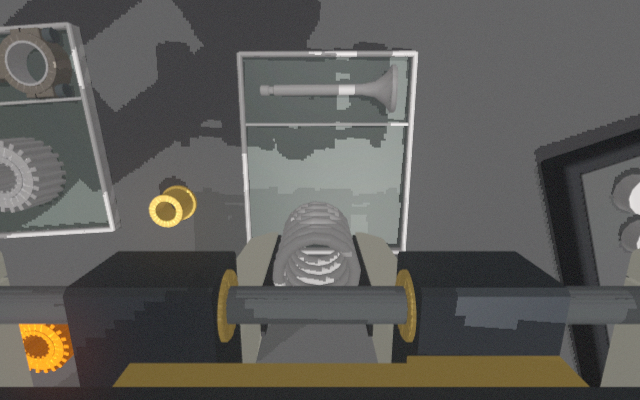

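The tray corners agree with the prediction and the spring is held upright. Lowering.

```bash
python3 -m pendant '[{"ax":0,"ay":0,"az":0,"x":7,"y":15,"z":-1,"gripper":0.2},{"ax":0,"ay":0,"az":0,"x":7,"y":40,"z":-1,"gripper":0.2},{"ax":0,"ay":0,"az":0,"x":7,"y":68,"z":-1,"gripper":0.2},{"ax":0,"ay":0,"az":0,"x":7,"y":92,"z":-1,"gripper":0.2},{"ax":0,"ay":0,"az":0,"x":7,"y":107,"z":-1,"gripper":0.2},{"ax":0,"ay":0,"az":0,"x":7,"y":111,"z":-1,"gripper":0.2},{"ax":0,"ay":0,"az":0,"x":7,"y":111,"z":-1,"gripper":0.2},{"ax":0,"ay":0,"az":0,"x":7,"y":111,"z":-1,"gripper":0.2}]'; python3 go.py .4861 -.3796 .0187 2
```

```text
t: 12.92
tool_pos: [0.488, -0.38, 0.0315]
tcp_rot: [-1.226, 1.181, -1.183]
ft_force: [0.5, 0.7, -0.1]
grip_width: 0.0354
t 12.92 pos [ 0.488  -0.38    0.0315] shift mm [-0.5 12.8 -1.8] 13.0 turn [-0.03  0.1   0.03] w 0.0354 F [ 0.5  0.7 -0.1] q [-0.84  0.55  1.58  0.    1.01  0.69]
```

```bash
python3 -m pendant '[{"ax":0,"ay":0,"az":0,"x":0,"y":4,"z":-1,"gripper":0.2},{"ax":0,"ay":0,"az":0,"x":0,"y":8,"z":-2,"gripper":0.2},{"ax":0,"ay":0,"az":0,"x":0,"y":11,"z":-2,"gripper":0.2},{"ax":0,"ay":0,"az":0,"x":0,"y":13,"z":-2,"gripper":0.2},{"ax":0,"ay":0,"az":0,"x":0,"y":13,"z":-2,"gripper":0.2},{"ax":0,"ay":0,"az":0,"x":0,"y":13,"z":-2,"gripper":0.2}]'; python3 go.py .4861 -.3796 .0187 2
```

```text
t: 13.42
tool_pos: [0.4854, -0.3808, 0.0187]
tcp_rot: [-1.226, 1.183, -1.184]
ft_force: [-0.7, 1.7, 5.7]
grip_width: 0.0357
t 13.42 pos [ 0.4854 -0.3808  0.0187] shift mm [-1.1 -0.   0.8] 1.0 turn [-0.02  0.03  0.02] w 0.0357 F [-0.7  1.7  5.7] q [-0.85  0.57  1.6  -0.    0.98  0.69]
```

Contact is confirmed, so release and rise.

```bash
python3 -m pendant '[{"ax":0,"ay":0,"az":0,"x":0,"y":0,"z":0,"gripper":0.5},{"ax":0,"ay":0,"az":0,"x":0,"y":0,"z":0,"gripper":0.65},{"ax":0,"ay":0,"az":0,"x":0,"y":0,"z":0,"gripper":0.65},{"ax":0,"ay":0,"az":0,"x":0,"y":0,"z":0,"gripper":0.65},{"ax":0,"ay":0,"az":0,"x":0,"y":-12,"z":0,"gripper":0.8},{"ax":0,"ay":0,"az":0,"x":0,"y":-40,"z":0,"gripper":0.8},{"ax":0,"ay":0,"az":0,"x":0,"y":-75,"z":0,"gripper":0.85},{"ax":0,"ay":0,"az":0,"x":0,"y":-110,"z":0,"gripper":0.85},{"ax":0,"ay":0,"az":0,"x":0,"y":-120,"z":0,"gripper":0.85},{"ax":0,"ay":0,"az":0,"x":0,"y":-120,"z":0,"gripper":0.85}]'; python3 go.py .4927 -.1234 .13 5;python3 - <<'E'
from h import *
c=get_calibration('wrist');cv2.imwrite('pics/w10.png',camera('wrist'));print(proj('wrist',np.array([.4861,-.3796,.057]),c))
E
```

```text
t: 14.25
tool_pos: [0.4872, -0.3826, 0.1426]
tcp_rot: [-1.227, 1.176, -1.19]
ft_force: [0.0, -0.5, 0.6]
grip_width: 0.079
t 14.25 pos [ 0.4872 -0.3826  0.1426] shift mm [-258.9   11.    14.7] 260.0 turn [-0.3  -2.96  0.39] w 0.079 F [ 0.  -0.5  0.6] q [-0.85  0.43  1.47  0.    1.23  0.69]
[312.42352358 207.11246273]
```

View pics/w10.png

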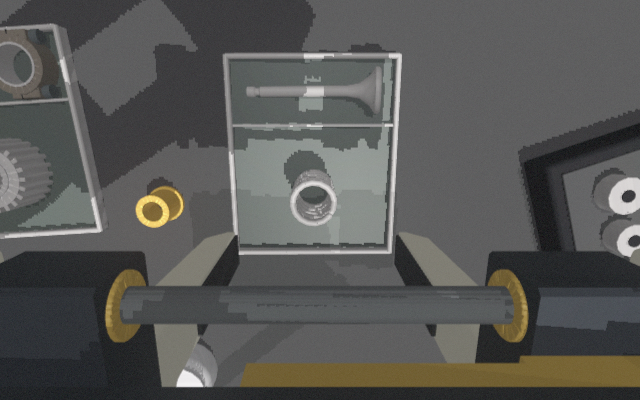

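The spring stands at (314,204), against (312,207) for the tray middle, which is about 2 mm off. Now the gear.

```bash
python3 -m pendant '[{"ax":0,"ay":0,"az":0,"x":-25,"y":0,"z":2,"gripper":0.85},{"ax":0,"ay":-1,"az":0,"x":-60,"y":2,"z":4,"gripper":0.85},{"ax":0,"ay":-2,"az":0,"x":-97,"y":4,"z":6,"gripper":0.85},{"ax":0,"ay":-3,"az":0,"x":-135,"y":6,"z":8,"gripper":0.85},{"ax":0,"ay":-3,"az":0,"x":-172,"y":8,"z":10,"gripper":0.85},{"ax":0,"ay":-3,"az":0,"x":-208,"y":10,"z":12,"gripper":0.85},{"ax":0,"ay":-3,"az":0,"x":-240,"y":10,"z":14,"gripper":0.85},{"ax":0,"ay":-3,"az":0,"x":-258,"y":10,"z":15,"gripper":0.85},{"ax":0,"ay":-3,"az":0,"x":-260,"y":10,"z":15,"gripper":0.85},{"ax":0,"ay":-3,"az":0,"x":-260,"y":10,"z":15,"gripper":0.85},{"ax":0,"ay":-3,"az":0,"x":-260,"y":10,"z":15,"gripper":0.85}]'; python3 go.py .4927 -.1234 .02 5;python3 - <<'E'
from h import *
c=get_calibration('wrist');cv2.imwrite('pics/w11.png',camera('wrist'));print(proj('wrist',np.array([.4927,-.1234,.035]),c))
E
```

```text
t: 15.22
tool_pos: [0.4907, -0.1206, 0.1267]
tcp_rot: [-1.251, 1.145, -1.143]
ft_force: [0.1, -0.1, -0.1]
grip_width: 0.079
t 15.22 pos [ 0.4907 -0.1206  0.1267] shift mm [  3.  106.7   1.9] 107.0 turn [ 0.08  0.06 -0.02] w 0.079 F [ 0.1 -0.1 -0.1] q [-0.46  0.26  1.77 -0.    1.11  1.02]
[321.17669258 200.72303615]
```

View pics/w11.png

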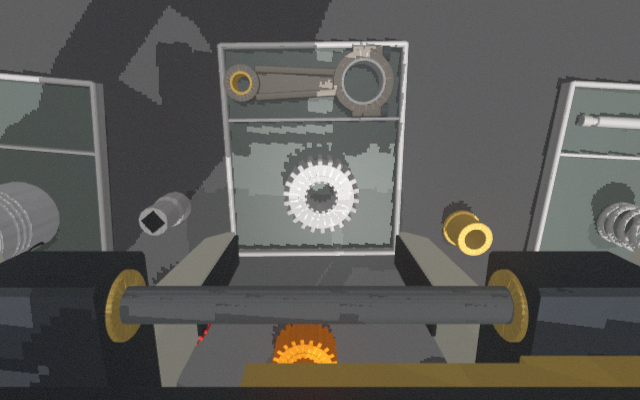

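The gear is at (321,197), about 3 mm further out than predicted. Descending, with the socket and bush clear of the fingers.

```bash
python3 -m pendant '[{"ax":0,"ay":0,"az":0,"x":3,"y":25,"z":4,"gripper":0.85},{"ax":0,"ay":0,"az":0,"x":3,"y":55,"z":4,"gripper":0.85},{"ax":0,"ay":0,"az":0,"x":3,"y":80,"z":4,"gripper":0.85},{"ax":0,"ay":0,"az":0,"x":3,"y":98,"z":4,"gripper":0.85},{"ax":0,"ay":0,"az":0,"x":3,"y":102,"z":4,"gripper":0.85},{"ax":0,"ay":0,"az":0,"x":3,"y":102,"z":4,"gripper":0.85},{"ax":0,"ay":0,"az":0,"x":3,"y":102,"z":4,"gripper":0.85},{"ax":0,"ay":0,"az":0,"x":3,"y":102,"z":4,"gripper":0.85}]'; python3 go.py .495 -.1234 .009 5;python3 - <<'E'
from h import *
c=get_calibration('wrist');cv2.imwrite('pics/w12.png',camera('wrist'));print(proj('wrist',np.array([.495,-.1234,.035]),c))
E
```

```text
t: 15.93
tool_pos: [0.4964, -0.1239, 0.0269]
tcp_rot: [-1.249, 1.143, -1.147]
ft_force: [-0.1, -0.0, 0.5]
grip_width: 0.0789
t 15.93 pos [ 0.4964 -0.1239  0.0269] shift mm [-0.7 17.8 -1.4] 18.0 turn [-0.12 -0.01  0.07] w 0.0789 F [-0.1 -0.   0.5] q [-0.46  0.4   1.86 -0.    0.87  1.02]
[316.41134537 257.75428225]
```

View pics/w12.png

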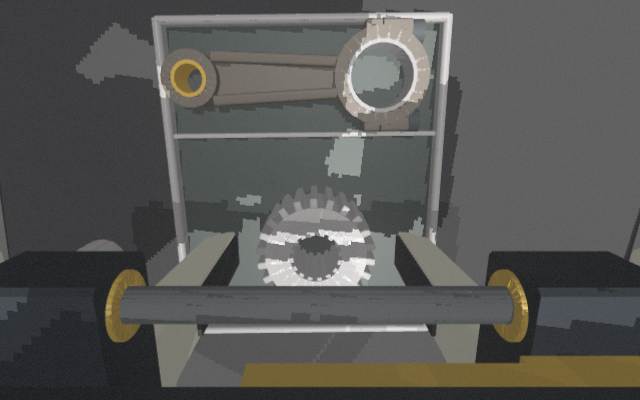

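The gear's top face is centred at about (316,256), matching. Down and close.

```bash
python3 -m pendant '[{"ax":0,"ay":0,"az":0,"x":-1,"y":8,"z":-1,"gripper":0.85},{"ax":0,"ay":0,"az":0,"x":-1,"y":15,"z":-1,"gripper":0.85},{"ax":0,"ay":0,"az":0,"x":-1,"y":17,"z":-1,"gripper":0.85},{"ax":0,"ay":0,"az":0,"x":-1,"y":17,"z":-1,"gripper":0.85},{"ax":0,"ay":0,"az":0,"x":-1,"y":17,"z":-1,"gripper":0.4},{"ax":0,"ay":0,"az":0,"x":-1,"y":17,"z":-1,"gripper":0.4},{"ax":0,"ay":0,"az":0,"x":-1,"y":17,"z":-1,"gripper":0.4},{"ax":0,"ay":0,"az":0,"x":-1,"y":17,"z":-1,"gripper":0.4},{"ax":0,"ay":0,"az":0,"x":-1,"y":17,"z":-1,"gripper":0.4},{"ax":0,"ay":0,"az":0,"x":-1,"y":17,"z":-1,"gripper":0.4}]'; python3 go.py .495 -.1234 .009 5
```

```text
t: 16.82
tool_pos: [0.4946, -0.1223, 0.0088]
tcp_rot: [-1.249, 1.144, -1.145]
ft_force: [0.3, -1.6, 0.4]
grip_width: 0.0575
t 16.82 pos [ 0.4946 -0.1223  0.0088] shift mm [ 1.1 -0.2  0.3] 1.0 turn [-0.03  0.04  0.03] w 0.0575 F [ 0.3 -1.6  0.4] q [-0.46  0.43  1.88 -0.    0.83  1.02]
```

Gripped at 57.5 mm. Lifting.

```bash
python3 -m pendant '[{"ax":0,"ay":0,"az":0,"x":0,"y":-4,"z":0,"gripper":0.3},{"ax":0,"ay":0,"az":0,"x":0,"y":-14,"z":0,"gripper":0.3},{"ax":0,"ay":0,"az":0,"x":0,"y":-32,"z":0,"gripper":0.3},{"ax":0,"ay":0,"az":0,"x":0,"y":-56,"z":0,"gripper":0.3},{"ax":0,"ay":0,"az":0,"x":0,"y":-80,"z":0,"gripper":0.3},{"ax":0,"ay":0,"az":0,"x":0,"y":-104,"z":0,"gripper":0.3},{"ax":0,"ay":0,"az":0,"x":0,"y":-122,"z":0,"gripper":0.3},{"ax":0,"ay":0,"az":0,"x":0,"y":-128,"z":0,"gripper":0.3},{"ax":0,"ay":0,"az":0,"x":0,"y":-128,"z":0,"gripper":0.3}]'; python3 go.py .5256 .3841 .135 6;python3 - <<'E'
from h import *
c=get_calibration('wrist');cv2.imwrite('pics/w13.png',camera('wrist'))
E
```

```text
t: 17.57
tool_pos: [0.4951, -0.1222, 0.1385]
tcp_rot: [-1.248, 1.141, -1.147]
ft_force: [0.2, -0.2, -5.0]
grip_width: 0.0578
t 17.57 pos [ 0.4951 -0.1222  0.1385] shift mm [-501.7    2.9   74.9] 507.0 turn [-0.17 -0.96  0.09] w 0.0578 F [ 0.2 -0.2 -5. ] q [-0.46  0.26  1.75  0.    1.13  1.02]
```

View pics/w13.png

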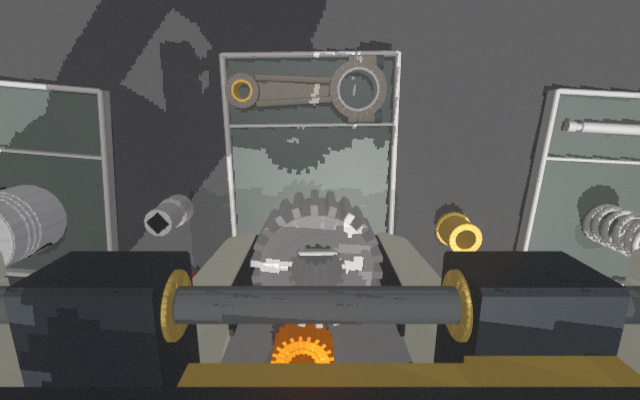

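The gear is in the grip and clear. Carrying it to the shaft tray.

```bash
python3 -m pendant '[{"ax":0,"ay":0,"az":0,"x":-10,"y":0,"z":1,"gripper":0.3},{"ax":0,"ay":0,"az":0,"x":-30,"y":0,"z":4,"gripper":0.3},{"ax":0,"ay":0,"az":0,"x":-58,"y":0,"z":9,"gripper":0.3},{"ax":0,"ay":-1,"az":0,"x":-90,"y":0,"z":13,"gripper":0.3},{"ax":0,"ay":-1,"az":0,"x":-122,"y":0,"z":18,"gripper":0.3},{"ax":0,"ay":-1,"az":0,"x":-154,"y":0,"z":23,"gripper":0.3},{"ax":0,"ay":-1,"az":0,"x":-186,"y":0,"z":28,"gripper":0.3},{"ax":0,"ay":-1,"az":0,"x":-218,"y":0,"z":33,"gripper":0.3},{"ax":0,"ay":-1,"az":0,"x":-250,"y":0,"z":37,"gripper":0.3},{"ax":0,"ay":-1,"az":0,"x":-282,"y":0,"z":42,"gripper":0.3},{"ax":0,"ay":-1,"az":0,"x":-314,"y":0,"z":47,"gripper":0.3},{"ax":0,"ay":-1,"az":0,"x":-340,"y":0,"z":51,"gripper":0.3}]'; python3 go.py .5256 .3841 .135 6
```

```text
t: 18.62
tool_pos: [0.5132, 0.224, 0.1346]
tcp_rot: [-1.26, 1.134, -1.128]
ft_force: [0.0, 0.9, -3.7]
grip_width: 0.0575
t 18.62 pos [0.5132 0.224  0.1346] shift mm [-157.9   -0.5   29.3] 161.0 turn [ 0.23  0.09 -0.03] w 0.0575 F [ 0.   0.9 -3.7] q [0.21 0.35 1.63 0.   1.17 1.68]
```

```bash
python3 -m pendant '[{"ax":0,"ay":0,"az":0,"x":-26,"y":0,"z":5,"gripper":0.3},{"ax":0,"ay":0,"az":0,"x":-58,"y":0,"z":10,"gripper":0.3},{"ax":0,"ay":0,"az":0,"x":-90,"y":0,"z":16,"gripper":0.3},{"ax":0,"ay":0,"az":0,"x":-120,"y":0,"z":22,"gripper":0.3},{"ax":0,"ay":0,"az":0,"x":-142,"y":0,"z":26,"gripper":0.3},{"ax":0,"ay":0,"az":0,"x":-154,"y":0,"z":29,"gripper":0.3},{"ax":0,"ay":0,"az":0,"x":-156,"y":0,"z":29,"gripper":0.3},{"ax":0,"ay":0,"az":0,"x":-156,"y":0,"z":29,"gripper":0.3},{"ax":0,"ay":0,"az":0,"x":-156,"y":0,"z":29,"gripper":0.3}]'; python3 go.py .5256 .3841 .022 6;python3 - <<'E'
from h import *
c=get_calibration('wrist');cv2.imwrite('pics/w14.png',camera('wrist'))
for p in [(.111,.07),(.111,-.07),(-.057,-.07),(-.057,.07)]:
    a=.105;print(proj('wrist',np.array([.5256+p[0]*np.cos(a)-p[1]*np.sin(a),.3841+p[0]*np.sin(a)+p[1]*np.cos(a),.013]),c).round())
E
```

```text
t: 19.37
tool_pos: [0.527, 0.3781, 0.1356]
tcp_rot: [-1.26, 1.132, -1.132]
ft_force: [1.1, 0.1, -5.2]
grip_width: 0.0579
t 19.37 pos [0.527  0.3781 0.1356] shift mm [ -6.3 113.6  -0.5] 114.0 turn [0.13 0.02 0.08] w 0.0579 F [ 1.1  0.1 -5.2] q [ 0.45  0.5   1.39 -0.    1.26  1.92]
[218.  54.]
[400.  53.]
[389. 257.]
[231. 257.]
```

View pics/w14.png

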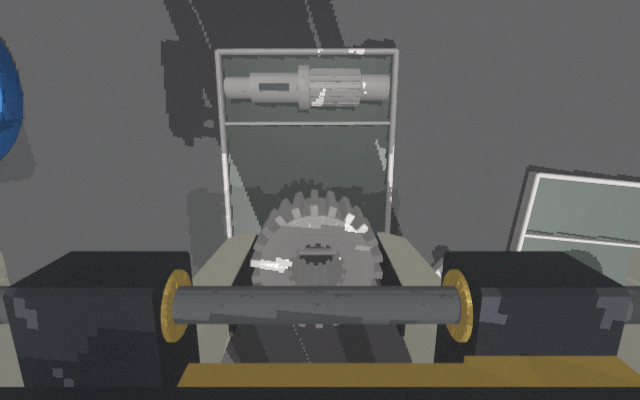

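The tray corners are within 3 px of the prediction. Lowering.

```bash
python3 -m pendant '[{"ax":0,"ay":0,"az":0,"x":-6,"y":12,"z":0,"gripper":0.3},{"ax":0,"ay":0,"az":0,"x":-6,"y":34,"z":0,"gripper":0.3},{"ax":0,"ay":0,"az":0,"x":-6,"y":60,"z":0,"gripper":0.3},{"ax":0,"ay":0,"az":0,"x":-6,"y":85,"z":0,"gripper":0.3},{"ax":0,"ay":0,"az":0,"x":-6,"y":103,"z":0,"gripper":0.3},{"ax":0,"ay":0,"az":0,"x":-6,"y":112,"z":0,"gripper":0.3},{"ax":0,"ay":0,"az":0,"x":-6,"y":114,"z":0,"gripper":0.3},{"ax":0,"ay":0,"az":0,"x":-6,"y":114,"z":0,"gripper":0.3},{"ax":0,"ay":0,"az":0,"x":-6,"y":114,"z":0,"gripper":0.3}]'; python3 go.py .5256 .3841 .0085 6
```

```text
t: 20.17
tool_pos: [0.528, 0.3855, 0.0238]
tcp_rot: [-1.255, 1.131, -1.132]
ft_force: [1.0, 0.6, -3.9]
grip_width: 0.0576
t 20.17 pos [0.528  0.3855 0.0238] shift mm [ 1.2 15.3 -2.6] 16.0 turn [-0.11  0.01 -0.04] w 0.0576 F [ 1.   0.6 -3.9] q [0.46 0.61 1.49 0.   1.04 1.93]
```

```bash
python3 -m pendant '[{"ax":0,"ay":0,"az":0,"x":1,"y":4,"z":-1,"gripper":0.3},{"ax":0,"ay":0,"az":0,"x":1,"y":8,"z":-1,"gripper":0.3},{"ax":0,"ay":0,"az":0,"x":1,"y":11,"z":-1,"gripper":0.3},{"ax":0,"ay":0,"az":0,"x":1,"y":13,"z":-1,"gripper":0.3},{"ax":0,"ay":0,"az":0,"x":1,"y":14,"z":-1,"gripper":0.3},{"ax":0,"ay":0,"az":0,"x":1,"y":14,"z":-1,"gripper":0.3},{"ax":0,"ay":0,"az":0,"x":1,"y":14,"z":-1,"gripper":0.3}]'; python3 go.py .5256 .3841 .0085 6
```

```text
t: 20.75
tool_pos: [0.526, 0.3842, 0.0089]
tcp_rot: [-1.257, 1.131, -1.131]
ft_force: [-1.0, -1.5, -2.3]
grip_width: 0.0572
t 20.75 pos [0.526  0.3842 0.0089] shift mm [ 0.   0.4 -0.5] 1.0 turn [0.01 0.04 0.01] w 0.0572 F [-1.  -1.5 -2.3] q [ 0.46  0.63  1.51 -0.    1.01  1.93]
```

Just touching, with the force down from -4.6 to -2.3 N. 1 mm more, then release and rise.

```bash
python3 -m pendant '[{"ax":0,"ay":0,"az":0,"x":0,"y":1,"z":0,"gripper":0.3},{"ax":0,"ay":0,"az":0,"x":0,"y":1,"z":0,"gripper":0.3},{"ax":0,"ay":0,"az":0,"x":0,"y":1,"z":0,"gripper":0.3}]';python3 -m pendant '[{"ax":0,"ay":0,"az":0,"x":0,"y":0,"z":0,"gripper":0.7},{"ax":0,"ay":0,"az":0,"x":0,"y":0,"z":0,"gripper":0.8},{"ax":0,"ay":0,"az":0,"x":0,"y":0,"z":0,"gripper":0.8},{"ax":0,"ay":0,"az":0,"x":0,"y":0,"z":0,"gripper":0.8},{"ax":0,"ay":0,"az":0,"x":0,"y":-12,"z":0,"gripper":0.8},{"ax":0,"ay":0,"az":0,"x":0,"y":-40,"z":0,"gripper":0.8},{"ax":0,"ay":0,"az":0,"x":0,"y":-75,"z":0,"gripper":0.9},{"ax":0,"ay":0,"az":0,"x":0,"y":-110,"z":0,"gripper":0.9},{"ax":0,"ay":0,"az":0,"x":0,"y":-130,"z":0,"gripper":0.9},{"ax":0,"ay":0,"az":0,"x":0,"y":-130,"z":0,"gripper":0.9}]'; python3 go.py .4511 .1255 .14 0;python3 - <<'E'
from h import *
c=get_calibration('wrist');cv2.imwrite('pics/w15.png',camera('wrist'));print(proj('wrist',np.array([.5256,.3841,.035]),c))
E
```

```text
t: 21.0
tool_pos: [0.526, 0.3842, 0.0089]
tcp_rot: [-1.257, 1.131, -1.131]
ft_force: [-4.2, -0.9, 6.1]
grip_width: 0.0572
t: 21.83
tool_pos: [0.5294, 0.386, 0.145]
tcp_rot: [-1.246, 1.126, -1.133]
ft_force: [0.2, 0.9, 1.4]
grip_width: 0.0838
t 21.83 pos [0.5294 0.386  0.145 ] shift mm [ 250.8    2.8 -105.3] 272.0 turn [-0.61  6.04 -0.27] w 0.0838 F [0.2 0.9 1.4] q [0.46 0.49 1.38 0.   1.26 1.93]
[319.5644117  203.71620851]
```

View pics/w15.png

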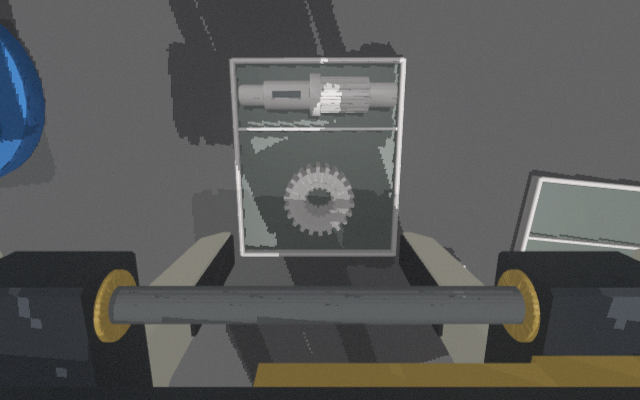

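The gear lies flat at (319,200), against (319.5,204) for the tray middle, so about 3 mm off. Back to the piston in the spare tray.

```bash
python3 -m pendant '[{"ax":0,"ay":0,"az":0,"x":25,"y":0,"z":-10,"gripper":0.9},{"ax":0,"ay":2,"az":0,"x":58,"y":0,"z":-24,"gripper":0.9},{"ax":0,"ay":4,"az":0,"x":93,"y":0,"z":-39,"gripper":0.9},{"ax":0,"ay":6,"az":0,"x":128,"y":0,"z":-54,"gripper":0.9},{"ax":0,"ay":6,"az":0,"x":163,"y":1,"z":-68,"gripper":0.9},{"ax":0,"ay":6,"az":0,"x":198,"y":2,"z":-83,"gripper":0.9},{"ax":0,"ay":6,"az":0,"x":230,"y":3,"z":-97,"gripper":0.9},{"ax":0,"ay":6,"az":0,"x":248,"y":3,"z":-104,"gripper":0.9},{"ax":0,"ay":6,"az":0,"x":251,"y":3,"z":-105,"gripper":0.9},{"ax":0,"ay":6,"az":0,"x":251,"y":3,"z":-105,"gripper":0.9},{"ax":0,"ay":6,"az":0,"x":251,"y":3,"z":-105,"gripper":0.9}]'; python3 -m pendant '[{"ax":0,"ay":0,"az":0,"x":0,"y":0,"z":0,"gripper":0.9}]'; python3 go.py .4511 .1255 .0219 0
```

```text
t: 22.8
tool_pos: [0.4482, 0.124, 0.1343]
tcp_rot: [-1.209, 1.21, -1.209]
ft_force: [1.3, -0.3, 0.1]
grip_width: 0.0836
t: 22.88
tool_pos: [0.4484, 0.1245, 0.1344]
tcp_rot: [-1.21, 1.209, -1.208]
ft_force: [0.3, 0.4, 0.0]
grip_width: 0.0836
t 22.88 pos [0.4484 0.1245 0.1344] shift mm [ -0.9 112.5   2.7] 113.0 turn [ 0.01  0.08 -0.02] w 0.0836 F [0.3 0.4 0. ] q [0.03 0.19 1.85 0.   1.1  1.6 ]
```

```bash
python3 -m pendant '[{"ax":0,"ay":0,"az":0,"x":-1,"y":25,"z":3,"gripper":0.9},{"ax":0,"ay":0,"az":0,"x":-1,"y":55,"z":3,"gripper":0.9},{"ax":0,"ay":0,"az":0,"x":-1,"y":83,"z":3,"gripper":0.9},{"ax":0,"ay":0,"az":0,"x":-1,"y":103,"z":3,"gripper":0.9},{"ax":0,"ay":0,"az":0,"x":-1,"y":111,"z":3,"gripper":0.9},{"ax":0,"ay":0,"az":0,"x":-1,"y":111,"z":3,"gripper":0.9},{"ax":0,"ay":0,"az":0,"x":-1,"y":111,"z":3,"gripper":0.9},{"ax":0,"ay":0,"az":0,"x":-1,"y":111,"z":3,"gripper":0.9}]'; python3 go.py .4511 .1255 .0219 0;python3 - <<'E'
from h import *
c=get_calibration('wrist');cv2.imwrite('pics/w16.png',camera('wrist'))
E
```

```text
t: 23.55
tool_pos: [0.4523, 0.125, 0.0247]
tcp_rot: [-1.208, 1.207, -1.209]
ft_force: [-0.6, -0.2, 0.5]
grip_width: 0.0835
t 23.55 pos [0.4523 0.125  0.0247] shift mm [-0.5  2.8 -1.2] 3.0 turn [-0.13  0.08 -0.01] w 0.0835 F [-0.6 -0.2  0.5] q [0.03 0.35 1.97 0.   0.83 1.6 ]
```

View pics/w16.png

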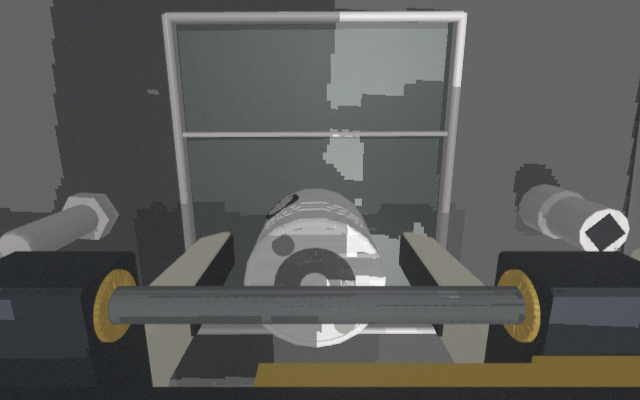

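The piston is centred between the fingers (column 315). Close and lift.

```bash
python3 -m pendant '[{"ax":0,"ay":0,"az":0,"x":-1,"y":2,"z":-1,"gripper":0.9},{"ax":0,"ay":0,"az":0,"x":-1,"y":2,"z":-1,"gripper":0.5},{"ax":0,"ay":0,"az":0,"x":-1,"y":2,"z":-1,"gripper":0.4},{"ax":0,"ay":0,"az":0,"x":-1,"y":2,"z":-1,"gripper":0.4},{"ax":0,"ay":0,"az":0,"x":-1,"y":2,"z":-1,"gripper":0.4},{"ax":0,"ay":0,"az":0,"x":-1,"y":2,"z":-1,"gripper":0.4},{"ax":0,"ay":0,"az":0,"x":-1,"y":2,"z":-1,"gripper":0.4}]'; python3 -m pendant '[{"ax":0,"ay":0,"az":0,"x":0,"y":-6,"z":0,"gripper":0.4},{"ax":0,"ay":0,"az":0,"x":0,"y":-18,"z":0,"gripper":0.4},{"ax":0,"ay":0,"az":0,"x":0,"y":-38,"z":0,"gripper":0.4},{"ax":0,"ay":0,"az":0,"x":0,"y":-64,"z":0,"gripper":0.4},{"ax":0,"ay":0,"az":0,"x":0,"y":-90,"z":0,"gripper":0.4},{"ax":0,"ay":0,"az":0,"x":0,"y":-106,"z":0,"gripper":0.4},{"ax":0,"ay":0,"az":0,"x":0,"y":-112,"z":0,"gripper":0.4},{"ax":0,"ay":0,"az":0,"x":0,"y":-112,"z":0,"gripper":0.4}]';python3 go.py .4931 -.1187 .135 5
```

```text
t: 24.18
tool_pos: [0.4502, 0.1255, 0.0218]
tcp_rot: [-1.209, 1.209, -1.209]
ft_force: [0.2, -0.8, 2.7]
grip_width: 0.0577
t: 24.85
tool_pos: [0.451, 0.1256, 0.135]
tcp_rot: [-1.207, 1.207, -1.21]
ft_force: [0.5, 0.4, -2.1]
grip_width: 0.0576
t 24.85 pos [0.451  0.1256 0.135 ] shift mm [2.443e+02 1.000e-01 4.200e+01] 248.0 turn [-0.17 -4.96  0.  ] w 0.0576 F [ 0.5  0.4 -2.1] q [0.03 0.19 1.85 0.   1.1  1.6 ]
```

```bash
python3 -m pendant '[{"ax":0,"ay":0,"az":0,"x":10,"y":0,"z":2,"gripper":0.4},{"ax":0,"ay":-1,"az":0,"x":30,"y":0,"z":5,"gripper":0.4},{"ax":0,"ay":-2,"az":0,"x":58,"y":0,"z":10,"gripper":0.4},{"ax":0,"ay":-3,"az":0,"x":90,"y":0,"z":15,"gripper":0.4},{"ax":0,"ay":-4,"az":0,"x":123,"y":0,"z":21,"gripper":0.4},{"ax":0,"ay":-5,"az":0,"x":156,"y":0,"z":27,"gripper":0.4},{"ax":0,"ay":-5,"az":0,"x":188,"y":0,"z":32,"gripper":0.4},{"ax":0,"ay":-5,"az":0,"x":216,"y":0,"z":37,"gripper":0.4},{"ax":0,"ay":-5,"az":0,"x":236,"y":0,"z":41,"gripper":0.4},{"ax":0,"ay":-5,"az":0,"x":243,"y":0,"z":42,"gripper":0.4},{"ax":0,"ay":-5,"az":0,"x":243,"y":0,"z":42,"gripper":0.4},{"ax":0,"ay":-5,"az":0,"x":243,"y":0,"z":42,"gripper":0.4}]';python3 -m pendant '[{"ax":0,"ay":0,"az":0,"x":0,"y":0,"z":0,"gripper":0.4}]';python3 go.py .4931 -.1187 .03 5;python3 - <<'E'
from h import *
c=get_calibration('wrist');cv2.imwrite('pics/w17.png',camera('wrist'))
for p in [(.111,.07),(.111,-.07),(-.057,-.07),(-.057,.07)]:
    a=.092;print(proj('wrist',np.array([.4931+p[0]*np.cos(a)-p[1]*np.sin(a),-.1187+p[0]*np.sin(a)+p[1]*np.cos(a),.013]),c).round())
E
```

```text
t: 25.85
tool_pos: [0.4911, -0.117, 0.1323]
tcp_rot: [-1.25, 1.148, -1.142]
ft_force: [0.7, 0.8, -0.8]
grip_width: 0.0575
t: 25.93
tool_pos: [0.4913, -0.1162, 0.1328]
tcp_rot: [-1.25, 1.146, -1.142]
ft_force: [-0.6, -0.3, -1.0]
grip_width: 0.0577
t 25.93 pos [ 0.4913 -0.1162  0.1328] shift mm [  2.8 102.8   1.7] 103.0 turn [ 0.11  0.07 -0.09] w 0.0577 F [-0.6 -0.3 -1. ] q [-0.45  0.26  1.76  0.    1.12  1.03]
[228.  50.]
[413.  49.]
[401. 256.]
[241. 257.]
```

View pics/w17.png

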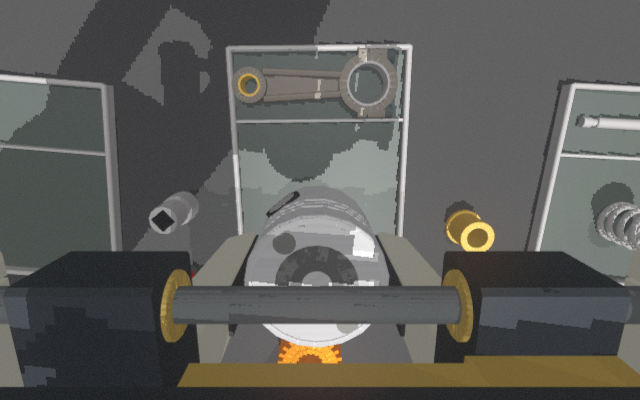

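The tray corners sit 4 px higher than predicted, so the middle is about 2 mm further out. I allow for that and lower.

```bash
python3 -m pendant '[{"ax":0,"ay":0,"az":0,"x":3,"y":15,"z":3,"gripper":0.4},{"ax":0,"ay":0,"az":0,"x":3,"y":40,"z":3,"gripper":0.4},{"ax":0,"ay":0,"az":0,"x":3,"y":66,"z":3,"gripper":0.4},{"ax":0,"ay":0,"az":0,"x":3,"y":88,"z":3,"gripper":0.4},{"ax":0,"ay":0,"az":0,"x":3,"y":99,"z":3,"gripper":0.4},{"ax":0,"ay":0,"az":0,"x":3,"y":101,"z":3,"gripper":0.4},{"ax":0,"ay":0,"az":0,"x":3,"y":101,"z":3,"gripper":0.4},{"ax":0,"ay":0,"az":0,"x":3,"y":101,"z":3,"gripper":0.4}]'; python3 go.py .495 -.1187 .0214 5
```

```text
t: 26.65
tool_pos: [0.4961, -0.1197, 0.0334]
tcp_rot: [-1.25, 1.142, -1.144]
ft_force: [0.2, -0.6, -2.2]
grip_width: 0.0579
t 26.65 pos [ 0.4961 -0.1197  0.0334] shift mm [-1.1 12.  -1. ] 12.0 turn [-0.06  0.1   0.03] w 0.0579 F [ 0.2 -0.6 -2.2] q [-0.46  0.39  1.86  0.    0.89  1.03]
```

```bash
python3 -m pendant '[{"ax":0,"ay":0,"az":0,"x":-1,"y":4,"z":0,"gripper":0.4},{"ax":0,"ay":0,"az":0,"x":-1,"y":8,"z":0,"gripper":0.4},{"ax":0,"ay":0,"az":0,"x":-1,"y":11,"z":0,"gripper":0.4},{"ax":0,"ay":0,"az":0,"x":-1,"y":12,"z":0,"gripper":0.4},{"ax":0,"ay":0,"az":0,"x":-1,"y":12,"z":0,"gripper":0.4},{"ax":0,"ay":0,"az":0,"x":-1,"y":12,"z":0,"gripper":0.4}]'; python3 go.py .495 -.1187 .0214 5
```

```text
t: 27.15
tool_pos: [0.4958, -0.1192, 0.0217]
tcp_rot: [-1.249, 1.143, -1.145]
ft_force: [-1.5, 1.4, 5.2]
grip_width: 0.0579
t 27.15 pos [ 0.4958 -0.1192  0.0217] shift mm [-0.6  0.3 -0.8] 1.0 turn [-0.06  0.04  0.03] w 0.0579 F [-1.5  1.4  5.2] q [-0.46  0.41  1.87  0.    0.86  1.03]
```

Contact is confirmed, so release and rise.

```bash
python3 -m pendant '[{"ax":0,"ay":0,"az":0,"x":0,"y":0,"z":0,"gripper":0.7},{"ax":0,"ay":0,"az":0,"x":0,"y":0,"z":0,"gripper":0.85},{"ax":0,"ay":0,"az":0,"x":0,"y":0,"z":0,"gripper":0.85},{"ax":0,"ay":0,"az":0,"x":0,"y":0,"z":0,"gripper":0.85},{"ax":0,"ay":0,"az":0,"x":0,"y":-12,"z":0,"gripper":0.9},{"ax":0,"ay":0,"az":0,"x":0,"y":-40,"z":0,"gripper":0.9},{"ax":0,"ay":0,"az":0,"x":0,"y":-75,"z":0,"gripper":0.9},{"ax":0,"ay":0,"az":0,"x":0,"y":-110,"z":0,"gripper":0.9},{"ax":0,"ay":0,"az":0,"x":0,"y":-135,"z":0,"gripper":0.9},{"ax":0,"ay":0,"az":0,"x":0,"y":-140,"z":0,"gripper":0.9},{"ax":0,"ay":0,"az":0,"x":0,"y":-140,"z":0,"gripper":0.9}]'; python3 - <<'E'
from h import *
c=get_calibration('wrist');cv2.imwrite('pics/w18.png',camera('wrist'));print(proj('wrist',np.array([.495,-.1187,.061]),c))
cv2.imwrite('pics/s18.png',camera('side'));cv2.imwrite('pics/t18.png',camera('top'))
E
```

```text
t: 28.07
tool_pos: [0.4967, -0.1198, 0.1627]
tcp_rot: [-1.248, 1.14, -1.148]
ft_force: [-1.0, -0.5, -0.4]
grip_width: 0.0838
[315.39425959 202.49231883]
```

View pics/w18.png

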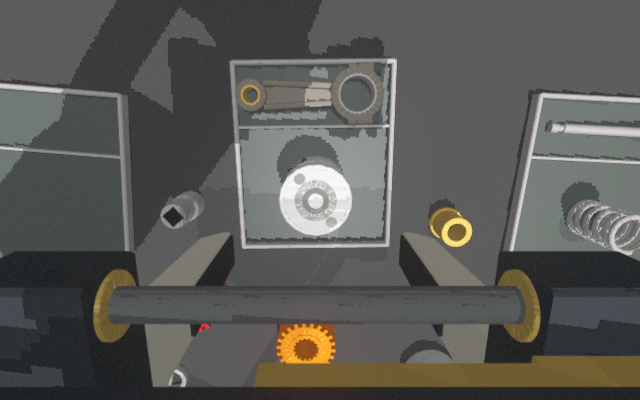

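View pics/s18.png

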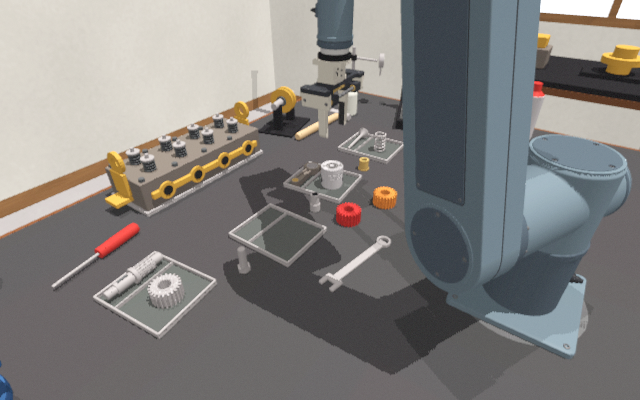

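View pics/t18.png

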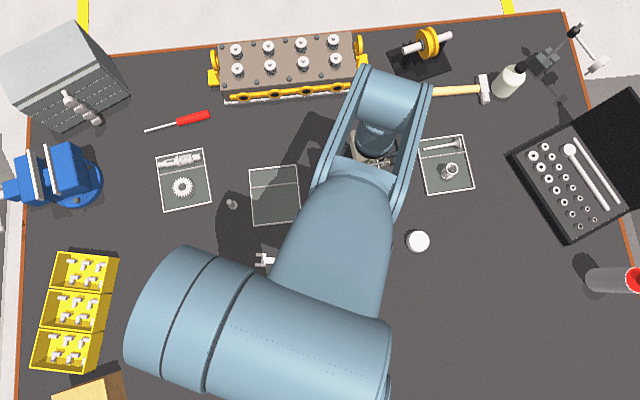

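All parts stand in their own trays and the bystanders have not moved. A last numeric check:

```bash
python3 - <<'E'
from h import *
c=get_calibration('wrist')
P=[ray('wrist',p,.013,c)[:2] for p in [(232,61),(396,60),(389,246),(244,248)]]
m=np.mean(P,0);ux=(P[0]+P[1]-P[2]-P[3]);ux/=np.linalg.norm(ux);o=m-.027*ux
print('rod mid',o.round(4),'piston',ray('wrist',(316,201),.061,c)[:2].round(4))
print('gear',ray('top',(182.3,187),.035).round(4),'vs .5256 .3841; spring',ray('top',(448.5,171),.057).round(4),'vs .4861 -.3796')
s=read_state();print(s['t'],s['ft_force'].round(1))
finish_job()
E
```

```text
rod mid [ 0.4926 -0.1172] piston [ 0.4941 -0.1176]
gear [0.5228 0.3827 0.035 ] vs .5256 .3841; spring [ 0.4797 -0.3698  0.057 ] vs .4861 -.3796
28.2167 [ 0.3  0.  -0.3]
the job is handed in; nothing more can be done
```

All three parts are back in their own trays, and I handed the job in at about 28 s of the 112 s. I parked the piston in the spare tray, then moved the spring to the valve tray, the gear to the shaft tray and the piston to the rod tray. Each part touched down under light contact (about 5 to 9 N) before I opened the fingers.

**Last checks**
- **Piston:** about 2 mm from the middle of the large compartment.
- **Gear:** about 3 mm from the middle in both the wrist and top views.
- **Spring:** two readings disagree. The wrist camera, right after release, put it about 2 mm from the middle. The final top view reads about 12 mm, still inside the 15 mm limit. That top-view pixel was picked roughly by eye on the tilted-looking coil, so I trust the wrist view, which also agrees with the TCP position at release. I did not re-measure it before handing in.
- **Parts and bystanders:** all three parts looked upright. The socket, bolt and bush looked unmoved in the final pictures, though I did not measure them again.
- **Gripper:** open and clear of everything, at 0.16 m.

One move call was refused at the start because its rows left out some keys; nothing moved.

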